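Pack the caliper and the pliers into their fitted case

TASK

Pack up the service case: close the jaws of the digital caliper fully and fold the combination pliers shut, lay each flat in its own cut-out of the foam (the cut-outs take them only when closed), then shut the lid. Leave the red screwdriver, the padlock and the lock cylinder where they are.

Things in the scene. Friction and masses are not known exactly. Their poses are not given: they have to be found in the camera images.
- caliper: digital caliper, steel, black display head, flat on the grey mat (top z 2.7 mm), 200 x 72 x 12 mm, 0.15 kg. Origin: middle of its length, underside; +y along the beam to the jaw end, z up. Beam x 2..18 mm, z 4..7. Long blades on the -x side, short on +x. Centre of mass near y 26. Start: jaw end away from the robot, within 0.3 rad of world x; left or right place on the mat
- caliper_head (a joint): how far the head is slid open along the beam to -y, m: 0 = shut, starts 0.008 to 0.018. Light friction (0.3 N) keeps it. The caliper rests on its head, so pushing the head alone drags the whole; pinch the two long blades together along the beam from outside instead
- blade_meet (a point): on the long blades (caliper x -21, y 82, z 5.5 mm), where they meet when shut; fixed to the beam. Blades are 3.5 mm thick, z 4..7, and 34 mm over both at their roots (x -10 mm, y 66 to 100 when shut; opening adds to it at the y 66 side), tapering 26 deg each to the tip at x -35. Fingers must stay at x below -8.5 mm, where the display block begins
- display_block (a point): on the sliding head, in the middle of the black display block's width, near the caliper's centre of mass: the place to carry it by. The block is 34 mm wide (caliper x -8..26), z 8..12 mm above the underside, and reaches from 24 mm behind this point (-y) to 45 mm before it. On the point's axes (as the caliper) the caliper's origin is at x -8.8, y -36, z -9.8 mm when shut
- pliers: combination pliers, blue grips, flat on the mat, 167 x 57 (shut) x 13 mm, 0.19 kg. Origin: middle of the length, on the underside (grips bulge 1 mm below it); +y to the grip ends, jaws at -y (26 mm wide). The frame is of the +x half: its grip, a 13 mm round bar 5.5 mm high, runs from x 11, y -4 to x 22, y 84. Start: grips towards the robot, within 0.3 rad of world x; the other mat place
- pliers_jaw (a joint): opening angle of the pliers, rad: 0 = shut, starts 0.18 to 0.36; positive turns the -x half about +z, so that its grip spreads to -x (its mirror image when shut). Light friction keeps it. Squeezing both grips from outside shuts them evenly and can lift them in the same grasp
- pliers_pivot (a point): the pliers' pivot (pliers x 0, y -21.5, z 5.5 mm). 35 mm from it towards the grips (pliers y 14) the grips are 40 mm wide outside when shut, 55 mm at 0.36 rad: the place to squeeze and carry them by
- case: flat dark service case, fixed on the worktop right of the mat, 164 (x) x 218 (y) mm, base 17 mm high, front (-x) to the robot, lid hinged at the back. Origin: centre of the base on the worktop. Inside: black foam, top z 14 mm, with cut-outs of the closed tools (3 to 5 mm play all round, yellow floor at z 4 mm). Rim top z 17 mm
- caliper_bed (a point): where the caliper's origin belongs, on its cut-out's floor (case x 37, y 0, z 4 mm); axes as the case. The caliper lies half a turn round: its +y (jaw end) to the case's -y, long blades to the hinge. A finger well down to the floor (case x -13..69, y -58..-20) takes fingers that hold the display block; there is none round the blades
- pliers_bed (a point): where the pliers' origin belongs (1 mm above their cut-out's floor at case x -33, y 12, z 4 mm); axes as the case. The pliers lie like the case: grips to its +y, jaws to its -y. A finger well down to the floor (case x -77..11, y 2..45) takes fingers that hold them 35 mm from the pivot
- lid_hinge (a point): middle of the lid's hinge line along the back of the case's rim (case x 82, y 0, z 17 mm); the line runs along the case's y; axes as the case
- lid_edge (a point): middle of the lid's free edge on its outside face, 164 mm from the hinge line; moves with the lid. The lid is a flat plate 11 mm thick, 218 mm wide, 0.2 kg, two orange clips on this edge
- case_lid (a joint): opening angle of the lid, rad: 0 = shut flat (its top at z 28 mm), 1.57 upright; starts 1.6 to 1.8, leaning back; stop at 1.85. A stiff hinge (0.25 N m) keeps it where it is left: push its outside near the free edge over and right down. It does not spring back
- screwdriver_red: red screwdriver behind the mat, 199 mm long, handle 31 mm thick; bystander. Origin: middle, underside
- padlock: brass padlock lying behind the mat, 62 x 40 x 14 mm; bystander. Origin: middle, underside
- cylinder_lock_1: steel euro profile lock cylinder left of the mat, 17 x 71 x 33 mm; bystander. Origin: middle, underside

How it is judged:
On the way:
1. both tools lie closed in their cut-outs while the lid is still open (value of joint caliper_head below 0.003 m and value of joint pliers_jaw below 0.06 rad and z of caliper in the frame of caliper_bed below 0.004 m and horizontal distance between caliper and caliper_bed below 0.01 m and z of pliers in the frame of pliers_bed below 0.004 m and horizontal distance between pliers and pliers_bed below 0.01 m and value of joint case_lid above 0.8 rad), for 0.2 s.
At the end, for the whole second after the job is handed in: Lid shut (under 0.05 rad); caliper shut to 3 mm and pliers to 0.06 rad, each level (0.05 rad) on its cut-out's floor, origin under 4 mm above and within 10 mm of its bed, in line with the case (caliper 0.07 rad, pliers 0.12), at rest; bystanders within 30 mm (value of joint case_lid below 0.05 rad and value of joint caliper_head below 0.003 m and value of joint pliers_jaw below 0.06 rad and z of caliper in the frame of caliper_bed below 0.004 m and horizontal distance between caliper and caliper_bed below 0.01 m and angle between the y axis of caliper and the y axis of case, either way round below 0.07 rad and angle between each of caliper, pliers's own z axis and vertical below 0.05 rad and z of pliers in the frame of pliers_bed below 0.004 m and horizontal distance between pliers and pliers_bed below 0.01 m and angle between the y axis of pliers and the y axis of case, either way round below 0.12 rad and linear speed of each of caliper, pliers below 0.02 m/s); the robot touches nothing.
It fails at once if the red screwdriver is shifted by more than 30 mm (distance of screwdriver_red from where it was at the start of the episode above 0.03 m).
It fails at once if the padlock is shifted by more than 30 mm (distance of padlock from where it was at the start of the episode above 0.03 m).
It fails at once if the lock cylinder is shifted by more than 30 mm (distance of cylinder_lock_1 from where it was at the start of the episode above 0.03 m).
It also fails if it takes over 72 s, if anything falls off the work surface, if the arm or the gripper's body presses on something with over 40 N, if the wrist force passes 120 N, or if a joint passes its speed limit or range.

ROBOT

A 7-joint arm with a two-finger parallel gripper is mounted at the origin on a cart in front of the work surface, level with it; the furniture and walls round the work are solid. World frame = base frame: x ahead of the robot, y to its left, z up, the work surface at z = 0. Lengths are in m, angles in rad, forces in N, time in s.
With the tool pointing down it reaches from about 0.4 to 0.75 m from the base axis. Payload 19.5 kg.
Tool frame: the origin (TCP) lies on the centre line of the jaws, within the pads' length; the fingertips stand 17 mm ahead of it and the grasp point (between the pads) lies 2 mm behind it (bot.finger_overhang is the distance from the TCP to the fingertips, in m); z points along the fingers, y is the line along which they close (so a half turn about z gives the same grasp; the last joint's range is limited). The gripper opens to 85 mm and grips with 20 to 120 N. Pads are 22 mm wide; open, the fingers measure 114 mm over their backs; the gripper's body (76 mm by 85 mm) begins 54 mm behind the grasp point. The pads swing forward as they close: fully open they stand 13 mm farther back than shut.
Start: joints at [-1.307, 0.707, -0.028, 1.485, 0.022, 0.951, -0.075], TCP at [0.173, 0.548, 0.248] pointing down, gripper open.
Joint ranges: [-2.71, 2.71], [-0.32, 2.16], [-1.57, 1.52], [0, 2.45], [-1.46, 4.6], [0, 2.02], [-2.83, 2.83]. Speed limits (rad/s): [1.89, 1.89, 2.57, 2.57, 3.01, 3.01, 3.01].

INTERFACE

Orientations are given as a unit quaternion [x, y, z, w].
In Python, from cell import bot gives the robot as it stands.
- The arm moves only by the tool nudge_tcp, called after "Emit:" as name(argument=value, ...) on one line, values as JSON. Schema: {"type":"object","properties":{"motion":{"type":"string"},"only":{"type":"string"},"quiet":{"type":"boolean"},"lines":{"type":"string"}},"required":["motion"],"additionalProperties":false}. motion is a string of 1 to 12 rows, parted by a bar, with the numbers parted by spaces; each row has 5 numbers: dx, dy, dz in cm, then a turn about the tool's z in units of 0.25 rad, then the opening from 0.0 (shut) to 1.0 (fully open); each row is the pose to reach, as a shift and turn from the pose commanded when the call began, along the tool's axes at that moment; what a row does not reach only later rows make up. A row lasts 1/12 s, in which the tool goes at most 0.0417 m and 0.125 rad, less where a joint would pass 70% of its speed; a pose out of reach is approached as far as the arm can. The fingers move at their own pace and stop on an object; the grip force is fixed at half the most. Time passes only in rows, so rows that do not move let the fingers close. The tool returns the time, the measured TCP pose, the force, the opening and the grip force at its end. only (a regular expression) keeps the lines of the reply that match it, lines (a string "A,B") keeps lines A to B, and quiet returns only ok. Input that does not fit is refused with a message, and nothing moves.
- bot.get_obs(): the state, without advancing time (a new reading comes with each control period).
- bot.grab_frame(name): name is "scene" or "side" or "wrist"; returns (picture, depth): 480x640x3 uint8, blue, green, red; 480x640 float32, m along the optical axis (not along the pixel's ray), 0 where there is no reading.
- bot.camera_params(name): a dict with "intrinsics" (3x3 intrinsics, pixels), "R" (3x3) and "t" (3): a world point X has camera coordinates R X + t. Camera axes: x right, y down, z forward; pixel columns grow to the right and rows downward; lengths in m; the calibration is good to about 2 mm. A picture is of the moment at which its call begins: read the wrist's pose just before it. camera_params takes no time and is no camera call; for the wrist camera it gives the pose at the moment of the call.
- bot.hand_in(): hands the job in; it is judged then, once.
The state is a dict: "time_s": time; "qpos": joint angles; "joint_vel": joint speeds; "effort": joint torques, N m; "position": TCP position; "ee_rot": TCP orientation; "ft_force": force on the tool from outside, world axes, zero at the start; "wrist_torque": the same for the moment, N m; "width": opening from 0.0 (shut) to 1.0 (fully open); "grasp_force": force on a finger pad.
Only numpy, scipy, OpenCV 4.12 (cv2) and the standard library are available. Lean on these libraries where they do the work, as an engineer would, in place of code of your own. Each camera call takes 0.05 s, during which the arm holds its last target. There are 200 camera calls.

## Working session

There is one attempt and no reset: what is moved stays moved. The work goes in short steps, Python scripts to look and compute and a tool call to move; the robot and the scene stay as the last step left them, time stands still between calls to the robot, and variables do not carry over. Pictures are saved under pics/ and viewed, at most 10 in all, crops included, and the job is handed in when it is done.

```bash
ls; mkdir -p pics
```

Run:
```python
from cell import bot
import cv2,numpy as np
o=bot.get_obs();print(o)
for n in("scene","side"):
    p,d=bot.grab_frame(n);cv2.imwrite(f"pics/{n}0.png",p);np.save(f"pics/{n}0.npy",d)
    c=bot.camera_params(n);print(n,c)
```

```text
cell.py
pics
{'time_s': 0.0, 'qpos': array([-1.30666077,  0.70709899, -0.027619  ,  1.48498579,  0.02198498,
        0.95090984, -0.07551544]), 'joint_vel': array([ 4.47978702e-04,  8.29458923e-05,  1.10106828e-03, -2.01467596e-04,
       -1.32200217e-03, -1.03323542e-03,  5.58331560e-04]), 'effort': array([-1.29905434e-04, -8.83209586e+01,  1.23479124e+00, -2.36164713e+01,
        1.70032145e-02,  6.55851531e-03,  9.57833578e-06]), 'position': array([0.17304945, 0.54808605, 0.24783284]), 'ee_rot': array([ 1.52333743e-01,  9.88328957e-01, -5.45217035e-04, -7.27962148e-05]), 'ft_force': array([-0.67112034,  0.79773677, -0.04195323]), 'wrist_torque': array([-0.00553569, -0.00033985,  0.0279825 ]), 'grasp_force': 0.0, 'width': 0.9971546272996789}
scene {'intrinsics': array([[604.91024925,   0.        , 311.2939002 ],
       [  0.        , 604.91024925, 236.6994937 ],
       [  0.        ,   0.        ,   1.        ]]), 'R': array([[-0.84330902, -0.53678182, -0.02636633],
       [-0.19518157,  0.35161152, -0.91557277],
       [ 0.50073352, -0.76696455, -0.40128708]]), 't': array([0.46231922, 0.1537093 , 1.30853818])}
side {'intrinsics': array([[614.22636521,   0.        , 322.18709495],
       [  0.        , 614.22636521, 246.32641888],
       [  0.        ,   0.        ,   1.        ]]), 'R': array([[ 0.98710979, -0.15987591,  0.00734521],
       [-0.08778175, -0.57921809, -0.81043245],
       [ 0.13382311,  0.79934104, -0.58578604]]), 't': array([-0.5354749 ,  0.07531159,  1.33474421])}
```

View pics/scene0.png

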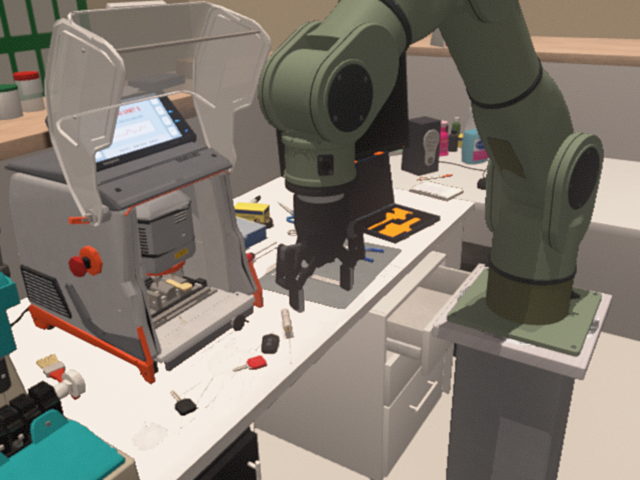

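View pics/side0.png

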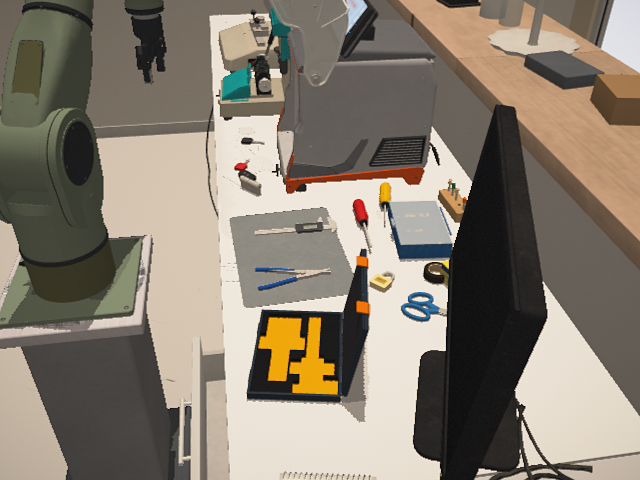

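The side view shows the caliper at about (300,227), pliers (290,277), and the case (300,355) with its lid edge near (362,285). The red screwdriver is at (362,222), the padlock at (383,281) and the lock cylinder at (250,183).

Create h.py:
```python
from cell import bot
import cv2,numpy as np
from scipy.spatial.transform import Rotation as Ro
def back(c,u,v,z=None,d=None):
    K,R,t=c["intrinsics"],c["R"],c["t"]
    r=R.T@np.linalg.inv(K)@np.array([u,v,1.]); o=-R.T@t
    s=(z-o[2])/r[2] if z is not None else d
    return o+s*r
def proj(c,X):
    q=c["intrinsics"]@(c["R"]@np.asarray(X,float)+c["t"]);return q[:2]/q[2]
def snap(n,name):
    c=bot.camera_params(n);p,d=bot.grab_frame(n)
    cv2.imwrite(f"pics/{name}.png",p);np.save(f"pics/{name}.npy",d)
    np.savez(f"pics/{name}_c.npz",**c);return c,p,d
def rel(target,yaw=None):
    """shift in tool axes from current pose; assumes tool down"""
    o=bot.get_obs();Rm=Ro.from_quat(o["ee_rot"])
    print("t",o["time_s"],"pos",o["position"].round(4),"shift",Rm.inv().apply(np.array(target)-o["position"]).round(4),"toolx yaw",np.arctan2(*Rm.as_matrix()[[1,0],0]).round(4))
```

Run:
```python
from h import *
c=bot.camera_params("side");d=np.load("pics/side0.npy")
for n,u,v,z in [("cal tail",256,231,.007),("cal jaw end",335,225,.007),("disp",310,227,.015),("pl tip",329,270,.01),("gripL",257,269,.01),("gripR",260,289,.01),("case FL",262,312,.017),("case FR",249,398,.017),("case BR",340,401,.017),("lid tipL",362,250,.17),("lidtipR",357,400,.0)]:
    print(n,back(c,u,v,z=z).round(4),back(c,u,v,d=d[v,u]).round(4))
w=bot.camera_params("wrist");o=bot.get_obs();Rm=Ro.from_quat(o["ee_rot"])
print("cam in tool",Rm.inv().apply(-w["R"].T@w["t"]-o["position"]),(w["R"]@Rm.as_matrix()).round(3),w["intrinsics"])
rel([.5,0,.35])
```

```text
cal tail [0.4005 0.1234 0.007 ] [0.4003 0.1176 0.0109]
cal jaw end [0.5938 0.1205 0.007 ] [0.5932 0.1175 0.0091]
disp [0.5302 0.1093 0.015 ] [0.5297 0.1055 0.0176]
pl tip [ 0.5483 -0.0573  0.01  ] [ 0.5488 -0.0548  0.008 ]
gripL [ 0.3916 -0.0298  0.01  ] [ 0.3915 -0.0339  0.0132]
gripR [ 0.3927 -0.0996  0.01  ] [ 0.3926 -0.102   0.012 ]
case FL [ 0.3907 -0.1805  0.017 ] [ 0.3907 -0.1815  0.0179]
case FR [ 0.3508 -0.3966  0.017 ] [ 0.3507 -0.3856  0.0042]
case BR [ 0.5041 -0.427   0.017 ] [ 0.5059 -0.4186  0.0067]
lid tipL [ 0.5828 -0.208   0.17  ] [ 0.5801 -0.2187  0.178 ]
lidtipR [ 0.5369 -0.4155  0.    ] [ 5.369e-01 -4.155e-01  1.000e-04]
cam in tool [ 0.08210147 -0.0004882  -0.12646389] [[-0.001  1.    -0.001]
 [-0.949 -0.001 -0.315]
 [-0.315  0.     0.949]] [[371.13829454   0.         320.3526048 ]
 [  0.         371.13829454 242.03117523]
 [  0.           0.           1.        ]]
t 0.1 pos [0.173  0.5481 0.2479] shift [-0.4768 -0.4244 -0.1017] toolx yaw 2.8359
```

Run:
```python
from h import *
c=bot.camera_params("side");d=np.load("pics/side0.npy")
v,u=np.mgrid[60:240,195:450];dd=d[60:240,195:450]
P=(np.stack([u,v,np.ones_like(u)],-1)@np.linalg.inv(c["intrinsics"]).T*dd[...,None]-c["t"])@c["R"]
P=P[(dd>0)&(P[...,2]>.05)&(P[...,2]<.6)]
for y in np.arange(.1,.7,.05):
    q=P[(abs(P[:,1]-y)<.025)&(P[:,0]>.1)]
    if len(q):print(y.round(2),np.percentile(q[:,0],2).round(3),q[:,2].max().round(2))
rel([.36,.28,.28]);rel([.48,.03,.25])
```

```text
0.15 0.854 0.38
0.2 0.855 0.38
0.25 0.556 0.36
0.3 0.523 0.37
0.35 0.498 0.34
0.4 0.499 0.33
0.45 0.499 0.06
0.5 0.505 0.09
0.55 0.511 0.27
0.6 0.505 0.24
0.65 1.008 0.22
t 0.1 pos [0.173  0.5481 0.2479] shift [-0.259  -0.1994 -0.0319] toolx yaw 2.8359
t 0.1 pos [0.173  0.5481 0.2479] shift [-0.4487 -0.4017 -0.0017] toolx yaw 2.8359
```

The manual's scale: shifts go in cm and turns go in units of 0.25 rad. Converting my numbers, -0.3 m is -30, -0.35 m is -35, -0.3 rad is -1.2.

Emit:
nudge_tcp(motion="-3 -2.5 -2 0 1 | -6.2 -4.8 -3 -0.2 1 | -9.4 -7.2 -3 -0.4 1 | -12.6 -9.7 -3 -0.6 1 | -15.8 -12.2 -3 -0.8 1 | -19 -14.7 -3 -1 1 | -22 -17.2 -3 -1.2 1 | -25 -19.7 -3 -1.2 1 | -27.5 -22.2 -2.5 -1.2 1 | -30 -24.7 -2 -1.2 1 | -32.5 -27.2 -1.5 -1.2 1 | -35 -29.7 -1 -1.2 1")

```text
time_s: 1.1
position: [0.4178, 0.158, 0.258]
ee_rot: [0.003, 1.0, -0.0, -0.0]
ft_force: [0.9, 0.5, -0.1]
width: 1.0
grasp_force: 0.0
```

Emit:
nudge_tcp(motion="-2.5 -3 1 0 1 | -5 -6 2 0 1 | -7 -9 3 0 1 | -7 -12 4 0 1 | -7 -12 4 0 1 | -7 -12 4 0 1")

```text
time_s: 1.6
position: [0.4864, 0.038, 0.2177]
ee_rot: [0.004, 1.0, -0.0, -0.001]
ft_force: [-0.0, 1.3, 0.0]
width: 1.002
grasp_force: 0.0
```

Run:
```python
from h import *
rel([.45,0.02,.22]);print(bot.get_obs()["qpos"].round(2))
snap("wrist","w1")
```

```text
t 1.6 pos [0.4864 0.038  0.2177] shift [ 0.0363 -0.0183 -0.0022] toolx yaw 3.1331
[-0.04  0.63 -0.18  1.83  0.16  0.7   1.25]
```

View pics/w1.png

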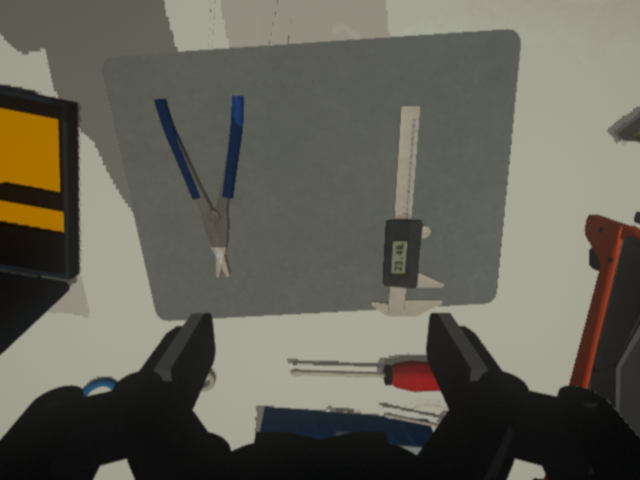

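The wrist view shows the pliers with grip ends at (162,100) and (238,98), pivot (213,215), and jaw tips near (222,275). The caliper beam end is at (411,107), its display centre (403,253), and its blade tips at (440,281) and (440,303). I'll enlarge both to read the keypoints.

Run:
```python
import cv2,numpy as np
p=cv2.imread("pics/w1.png")
a=cv2.resize(p[90:285,140:260],None,fx=3,fy=3,interpolation=cv2.INTER_CUBIC)
b=cv2.resize(p[200:325,360:460],None,fx=4.4,fy=4.4,interpolation=cv2.INTER_CUBIC)
h=max(a.shape[0],b.shape[0]);im=np.zeros((h,a.shape[1]+b.shape[1],3),np.uint8)
im[:a.shape[0],:a.shape[1]]=a;im[:b.shape[0],a.shape[1]:]=b;print(a.shape,b.shape)
cv2.imwrite("pics/crop1.png",im)
```

```text
(585, 360, 3) (550, 440, 3)
```

View pics/crop1.png

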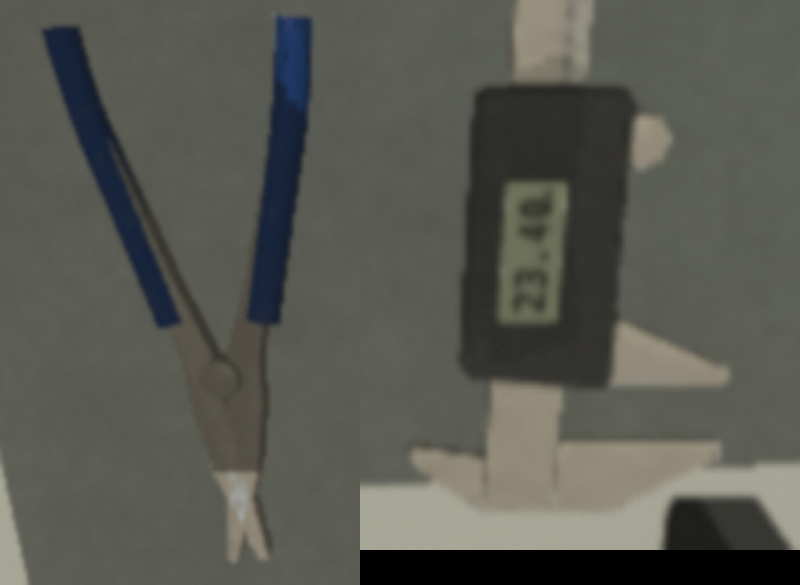

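The left crop shows the pliers pivot at (222,377), the right grip axis from (294,18) to (263,322), and the left grip axis from (62,30) to (169,325). The right crop shows the display corners (478,88), (632,90), (610,386), (462,378), the fixed blade's inner edge at Y≈440 with outer edge Y≈510, and the sliding blade's edge at Y≈386.

Add to h.py:
```python
def fit2(model,world):
    M=np.array(model)[:,:2];W=np.array(world)[:,:2]
    a,b=M.mean(0),W.mean(0);H=(M-a).T@(W-b);th=np.arctan2(H[0,1]-H[1,0],H[0,0]+H[1,1])
    R=np.array([[np.cos(th),-np.sin(th)],[np.sin(th),np.cos(th)]]);t=b-R@a
    return th,t,np.linalg.norm(W-(M@R.T+t),axis=1)
```

Run:
```python
from h import *
c=dict(np.load("pics/w1_c.npz"))
A=lambda X,Y,z:back(c,140+X/3,90+Y/3,z=z)
B=lambda X,Y,z:back(c,360+(X-360)/4.4,200+Y/4.4,z=z)
# pliers
zp=.0037+.0055
pv=A(222,377,.0037+.012);r1=A(294,18,zp);r0=A(263,322,zp);l1=A(62,30,zp);l0=A(169,325,zp)
th,t,e=fit2([(0,-.0215),(.022,.084)],[pv,r1]);print("pliers",th,t,e,"pivot",pv)
print("r len",np.linalg.norm(r1-r0),"open",np.arctan2(*(r1-r0)[[1,0]])-np.arctan2(*(l1-l0)[[1,0]]),"dir r",np.arctan2(*(r1-r0)[[1,0]]),"l",np.arctan2(*(l1-l0)[[1,0]]))
# caliper beams/jaws z top 9.7mm
z=.0027+.007
f=[B(557,441,z),B(720,440,z)];g=[B(730,385,z),B(635,386,z)]
disp=[B(x,y,.0147) for x,y in [(478,88),(632,90),(610,386),(462,378)]]
be=[back(c,411-9,107,z=z),back(c,420,107,z=z)]
print("fixed",f,"slid",g);print("disp",disp,np.mean(disp,0));print("bottom",B(490,508,z),B(595,510,z))
print("beam end",be,"block dims",np.linalg.norm(disp[0]-disp[1]),np.linalg.norm(disp[1]-disp[2]))
d=np.mean(disp,0);ce=B(490+33,508,z)
# beam direction: tail mid to jaw mid
tail=np.mean(be,0);jm=B(522,441,z);v=jm-tail;print("beam yaw",np.arctan2(v[1],v[0]),np.linalg.norm(v))
e1=(disp[3]-disp[0]);e2=disp[2]-disp[1];print("disp yaw",np.arctan2(e1[1],e1[0]),np.arctan2(e2[1],e2[0]))
```

```text
pliers 1.5029574871511 [ 0.46631998 -0.05772247] [0.00106796 0.00106796] pivot [ 0.48674224 -0.05889151  0.0157    ]
r len 0.08773624681590295 open 5.8582920252985 dir r 2.955309737669615 l -2.9029822876288853
fixed [array([0.57707848, 0.12171429, 0.0097    ]), array([0.5771743 , 0.15879302, 0.0097    ])] slid [array([0.56344672, 0.15975906, 0.0097    ]), array([0.56349329, 0.13840875, 0.0097    ])]
disp [array([0.49255288, 0.09892177, 0.0147    ]), array([0.49328269, 0.13106559, 0.0147    ]), array([0.5610646, 0.1313772, 0.0147   ]), array([0.55881323, 0.09849391, 0.0147    ])] [0.52642835 0.11496462 0.0147    ]
bottom [0.59412465 0.10731105 0.0097    ] [0.59487398 0.13159265 0.0097    ]
beam end [array([0.39502124, 0.10806051, 0.0097    ]), array([0.3951613, 0.1233205, 0.0097   ])] block dims 0.03215210500259851 0.0677826207397679
beam yaw -0.01067799604099283 0.1819226857652997
disp yaw -0.00645724372644175 0.004597127965397062
```

Emit:
nudge_tcp(motion="-0.7 0.9 0 -0.48 1 | -1.4 1.8 0 -0.96 1 | -2.1 2.7 1 -1.44 1 | -2.8 3.6 2 -1.92 1 | -3.5 4.5 3 -2.4 1 | -4.2 5.4 4 -2.88 1 | -4.9 6.3 5 -3.36 1 | -5.6 7.2 6 -3.84 1 | -6.3 8.1 7 -4.32 1 | -7 9 8 -4.8 1 | -7.7 9.9 9 -5.28 1 | -8.4 10.8 10 -5.76 1")

```text
time_s: 2.65
position: [0.5714, 0.1489, 0.1183]
ee_rot: [-0.66, 0.751, -0.0, 0.0]
ft_force: [0.5, -0.3, 0.3]
width: 0.999
grasp_force: 0.0
```

Emit:
nudge_tcp(motion="0 0 0 -0.48 0.68 | 0 0 0 -0.48 0.68 | 0 0 0 -0.48 0.68")

```text
time_s: 2.9
position: [0.5711, 0.1477, 0.1186]
ee_rot: [-0.7, 0.714, 0.0, 0.0]
ft_force: [0.5, -0.4, 0.1]
width: 0.677
grasp_force: 0.0
```

Run:
```python
from h import *
rel([.570,.146,.026]);o=bot.get_obs();print(o["qpos"].round(2),o["ee_rot"],bot.finger_overhang)
c,p,d=snap("wrist","w2")
for n,X in [("block edge rear",(.49,.1323,.0147)),("meet",(.577,.1453,.0097)),("root fixed",(.595,.1343,.0097))]:print(n,proj(c,X))
```

```text
t 2.9 pos [0.5711 0.1477 0.1186] shift [0.0018 0.001  0.0926] toolx yaw -1.59
[-0.04  0.95 -0.56  1.56  0.63  0.82  2.27] [-7.00285821e-01  7.13862553e-01  1.10805901e-04  1.10791781e-04] 0.017
block edge rear [443.99848923 223.4380479 ]
meet [309.63312339 242.68183415]
root fixed [281.87155707 227.39101347]
```

View pics/w2.png

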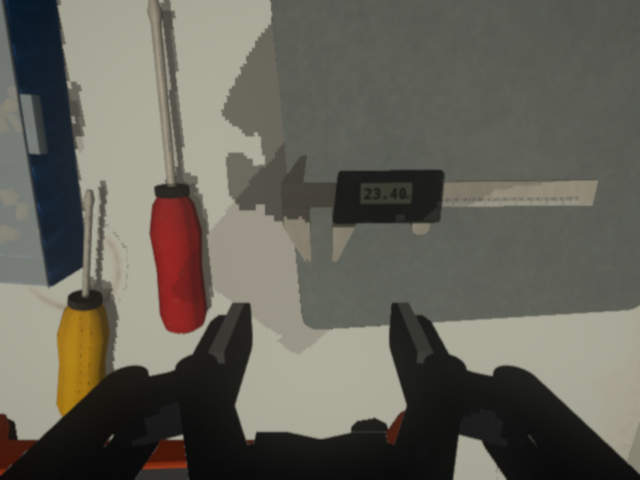

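The caliper appears where predicted: block rear corner at (441,222), fixed blade root near (283,222). The fingertips are at (238,305) and (402,305), and the red screwdriver handle is at (180,260), clear of the left finger.

Run:
```python
from h import *
for n,pos,q,ys in [("w1",[.4864,.038,.2177],[.004,1,0,-.001],(312,330)),("w2",[.5711,.1477,.1186],[-.7,.714,0,0],(300,320))]:
    c=dict(np.load(f"pics/{n}_c.npz"));d=np.load(f"pics/{n}.npy");Rm=Ro.from_quat(q)
    v,u=np.mgrid[280:420,150:500]
    dd=d[280:420,150:500]
    P=(np.stack([u,v,np.ones_like(u)],-1)@np.linalg.inv(c["intrinsics"]).T*dd[...,None]-c["t"])@c["R"]
    T=Rm.inv().apply((P-np.array(pos)).reshape(-1,3))
    m=(dd.ravel()>0)&(T[:,2]<.04)&(T[:,2]>-.1)&(abs(T[:,0])<.03)&(abs(T[:,1])<.08)
    for s in(1,-1):
        k=m&(T[:,1]*s>0);print(n,s,k.sum(),"tip z",np.percentile(T[k,2],[90,98,100]).round(4),"y",np.percentile(T[k,1],[2,98]).round(4),"x",np.percentile(T[k,0],[2,98]).round(4))
```

```text
w1 1 5778 tip z [-0.0067 -0.0003  0.0039] y [0.0308 0.0552] x [-0.0083  0.0184]
w1 -1 5321 tip z [-0.0061 -0.      0.0041] y [-0.055  -0.0308] x [-0.0083  0.0185]
w2 1 7996 tip z [-0.0042  0.006   0.0122] y [0.0227 0.0506] x [-0.008   0.0175]
w2 -1 7593 tip z [-0.0038  0.0061  0.0124] y [-0.0468 -0.0201] x [-0.0082  0.0175]
```

Converted, 0.001 m is 0.1, 0.099 m is 9.9, -0.014 rad is -0.056.

Emit:
nudge_tcp(motion="0.2 0.1 3 -0.056 0.68 | 0.2 0.1 6 -0.056 0.68 | 0.2 0.1 8 -0.056 0.68 | 0.2 0.1 9.2 -0.056 0.68 | 0.2 0.1 9.9 -0.056 0.68 | 0.2 0.1 9.9 -0.056 0.68")

```text
time_s: 3.45
position: [0.5701, 0.145, 0.0189]
ee_rot: [-0.706, 0.708, 0.0, -0.0]
ft_force: [-0.2, 0.3, -0.0]
width: 0.681
grasp_force: 0.0
```

Emit:
nudge_tcp(motion="0 0 0 0 0.6 | 0 0 0 0 0.54 | 0 0 0 0 0.5 | 0 0 0 0 0.46 | 0 0 0 0 0.44 | 0 0 0 0 0.42 | 0 0 0 0 0.42")

```text
time_s: 4.03
position: [0.5704, 0.1448, 0.0194]
ee_rot: [-0.706, 0.708, -0.0, 0.0]
ft_force: [-0.1, -0.7, 0.5]
width: 0.421
grasp_force: 0.1
```

Run:
```python
from h import *
rel([.570,.146,.0195]);c,p,d=snap("wrist","w3")
cv2.imwrite("pics/w3c.png",cv2.resize(p[120:330,200:460],None,fx=3,fy=2.85)[:, :780])
```

```text
t 4.0333 pos [0.5704 0.1448 0.0194] shift [-0.0012  0.0004 -0.0001] toolx yaw -1.5735
```

View pics/w3c.png

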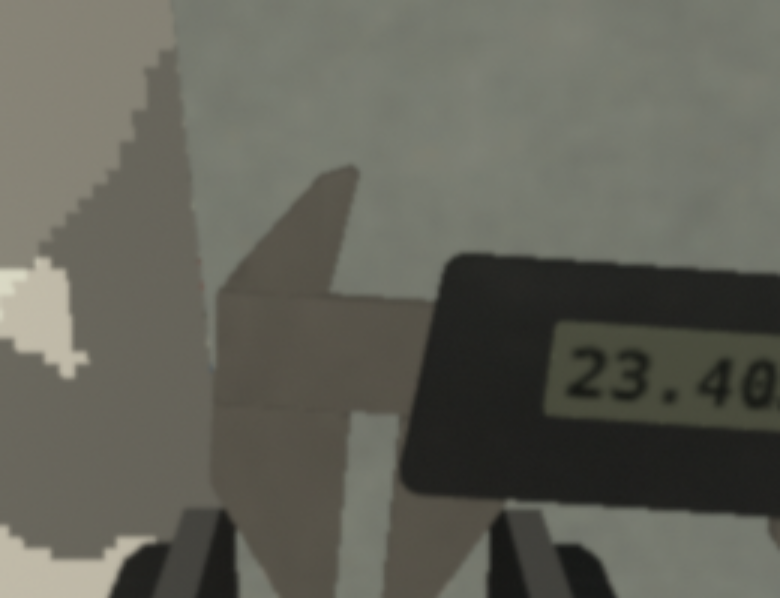

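The fingers straddle the two long blades at (230,520) and (500,520). The remaining gap is at (370,450), so I'll keep closing gently.

Emit:
nudge_tcp(motion="0 0 0 0 0.39 | 0 0 0 0 0.37 | 0 0 0 0 0.35 | 0 0 0 0 0.35")

```text
time_s: 4.42
position: [0.5704, 0.1448, 0.0194]
ee_rot: [-0.706, 0.708, -0.0, 0.0]
ft_force: [-1.1, 0.1, 1.3]
width: 0.348
grasp_force: 1.2
```

Emit:
nudge_tcp(motion="0 0 0 0 0.33 | 0 0 0 0 0.31 | 0 0 0 0 0.31")

```text
time_s: 4.67
position: [0.5705, 0.1449, 0.0196]
ee_rot: [-0.706, 0.708, -0.0, 0.0]
ft_force: [-1.4, -0.3, 6.7]
width: 0.313
grasp_force: 5.2
```

Run:
```python
from h import *
c,p,d=snap("wrist","w4")
cv2.imwrite("pics/w4c.png",cv2.resize(p[120:330,200:460],None,fx=2,fy=2))
```

```text
(no output)
```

View pics/w4c.png

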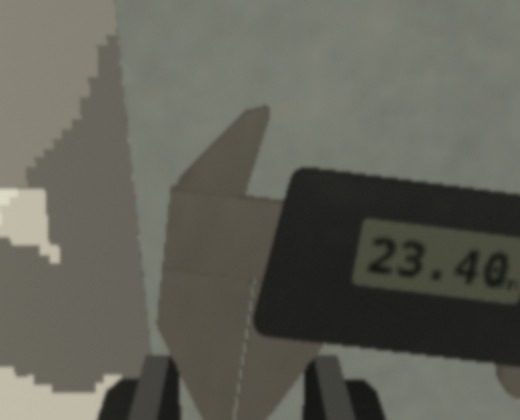

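The blades have met, with only a thin line left at (245,320). The caliper turned a few degrees, so I'll release, rise, turn back and re-measure it.

Converted, -0.1 m is -10, 0.045 m is 4.5, 0.1 rad is 0.4.

Emit:
nudge_tcp(motion="0 0 0 0 0.4 | 0 0 0 0 0.55 | 0 0 -2 0 0.6 | 1 1 -5 0.4 0.7 | 2 2 -8 0.88 0.7 | 3 3 -10 1.36 0.7 | 3.5 4.5 -10 1.84 0.7 | 3.5 4.5 -10 2.32 0.7 | 3.5 4.5 -10 2.8 0.7 | 3.5 4.5 -10 3.28 0.7 | 3.5 4.5 -10 3.76 0.7 | 3.5 4.5 -10 4.24 0.7")

```text
time_s: 5.72
position: [0.5253, 0.1099, 0.1193]
ee_rot: [-0.249, 0.969, -0.0, 0.0]
ft_force: [0.7, -0.1, 0.7]
width: 0.698
grasp_force: 0.0
```

Emit:
nudge_tcp(motion="0 0 0 0.48 0.7 | 0 0 0 0.96 0.7 | 0 0 0 1.44 0.7 | 0 0 0 1.92 0.7 | 0 0 0 1.92 0.7")

```text
time_s: 6.13
position: [0.5252, 0.1102, 0.1193]
ee_rot: [-0.011, 1.0, -0.0, 0.0]
ft_force: [0.4, 1.0, -0.1]
width: 0.698
grasp_force: 0.0
```

Add to h.py:
```python
def block(n):
    c,p,d=snap("wrist",n)
    K,R,t=c["intrinsics"],c["R"],c["t"]
    # rectified top-down image at z=14.7mm, 0.25 mm/px, around (x0,y0)
    x0,y0,s=.42,.0,.00025
    g=lambda col,row:np.array([x0+row*s,y0+col*s,.0147])
    src=np.float32([proj(c,g(a,b)) for a,b in [(0,0),(800,0),(800,800),(0,800)]])
    H=cv2.getPerspectiveTransform(src,np.float32([(0,0),(800,0),(800,800),(0,800)]))
    w=cv2.warpPerspective(p,H,(800,800));cv2.imwrite(f"pics/{n}_r.png",w)
    m=(cv2.GaussianBlur(w,(0,0),3).max(2)<60).astype(np.uint8)
    cs,_=cv2.findContours(m,cv2.RETR_EXTERNAL,cv2.CHAIN_APPROX_NONE)
    for k in sorted(cs,key=cv2.contourArea)[-4:]:
        (cx,cy),(a,b),ang=cv2.minAreaRect(k);box=cv2.boxPoints(((cx,cy),(a,b),ang))
        e=max((box[1]-box[0],box[2]-box[1]),key=np.linalg.norm);th=np.arctan2(e[0],e[1]);th-=np.pi*(abs(th)>np.pi/2)*np.sign(th)
        print("ctr",g(cx,cy).round(4),"size mm",round(a*s*1e3,1),round(b*s*1e3,1),"long yaw",round(float(th),4))
```

Run:
```python
from h import *
rel([.525,.11,.12]);block("w5")
```

```text
t 6.1333 pos [0.5252 0.1102 0.1193] shift [ 0.0002 -0.0002 -0.0007] toolx yaw -3.1192
ctr [0.5916 0.181  0.0147] size mm 57.1 37.4 long yaw 0.025
ctr [0.5928 0.0321 0.0147] size mm 54.0 57.2 long yaw 1.5708
ctr [0.5296 0.1136 0.0147] size mm 34.5 67.5 long yaw -0.1696
```

Converted, 0.099 m is 9.9, 0.0045 m is 0.45, 0.192 rad is 0.768.

Emit:
nudge_tcp(motion="0.1 0.3 2 0.4 0.7 | 0.2 0.45 5 0.768 0.7 | 0.2 0.45 7.5 0.768 0.7 | 0.2 0.45 9 0.768 0.7 | 0.2 0.45 9.9 0.768 0.7 | 0.2 0.45 9.9 0.768 0.6 | 0.2 0.45 9.9 0.768 0.5 | 0.2 0.45 9.9 0.768 0.42 | 0.2 0.45 9.9 0.768 0.36 | 0.2 0.45 9.9 0.768 0.32 | 0.2 0.45 9.9 0.768 0.3 | 0.2 0.45 9.9 0.768 0.3")

```text
time_s: 7.18
position: [0.5236, 0.1144, 0.0217]
ee_rot: [0.081, 0.997, 0.0, 0.001]
ft_force: [-2.1, -0.4, 9.2]
width: 0.37
grasp_force: 58.5
```

Converted, -0.184 m is -18.4, -0.12 m is -12, 0.96 rad is 3.84.

Emit:
nudge_tcp(motion="0 0 -1 0 0.3 | 0 0 -3 0 0.3 | 0 0 -6 0 0.3 | 0 0 -10 0 0.3 | 0.5 -2 -14 0.48 0.3 | 1 -4.5 -16.5 0.96 0.3 | 1.5 -7 -18 1.44 0.3 | 2 -9.5 -18 1.92 0.3 | 2.5 -12 -18 2.4 0.3 | 3 -14.5 -18 2.88 0.3 | 4 -17 -18 3.36 0.3 | 4.5 -18.4 -18 3.84 0.3")

```text
time_s: 8.18
position: [0.4472, -0.0621, 0.2016]
ee_rot: [0.536, 0.844, 0.0, 0.0]
ft_force: [0.9, -0.5, -1.9]
width: 0.372
grasp_force: 60.1
```

Run:
```python
from h import *
rel([.447,-.26,.2])
```

```text
t 8.1833 pos [ 0.4472 -0.0621  0.2016] shift [-0.179  -0.0844  0.0017] toolx yaw 2.0102
```

Converted, -0.179 m is -17.9, -0.15 m is -15, 0.63 rad is 2.52.

Emit:
nudge_tcp(motion="-3 -1.4 0 0.48 0.3 | -6 -2.8 0 0.96 0.3 | -9 -4.2 0 1.44 0.3 | -12 -5.6 0 1.92 0.3 | -15 -7 0 2.4 0.3 | -17.9 -8.4 0 2.52 0.3 | -17.9 -8.4 0 2.52 0.3 | -17.9 -8.4 0 2.52 0.3")

```text
time_s: 8.85
position: [0.4498, -0.2588, 0.2012]
ee_rot: [0.769, 0.639, 0.0, 0.0]
ft_force: [0.9, 1.1, -1.2]
width: 0.373
grasp_force: 60.1
```

Run:
```python
from h import *
rel([.447,-.26,.2]);snap("wrist","w6");print(bot.get_obs()["ee_rot"],bot.get_obs()["qpos"].round(2))
p=cv2.imread("pics/w6.png");cv2.imwrite("pics/w6b.png",cv2.resize(p,(800,600),interpolation=cv2.INTER_CUBIC))
```

```text
t 8.85 pos [ 0.4498 -0.2588  0.2012] shift [-0.0017 -0.0026  0.0012] toolx yaw 1.3859
[7.68735809e-01 6.39566267e-01 4.92125460e-04 5.94241864e-05] [ 0.3   0.71  0.29  1.76 -0.29  0.71  0.56]
```

View pics/w6b.png

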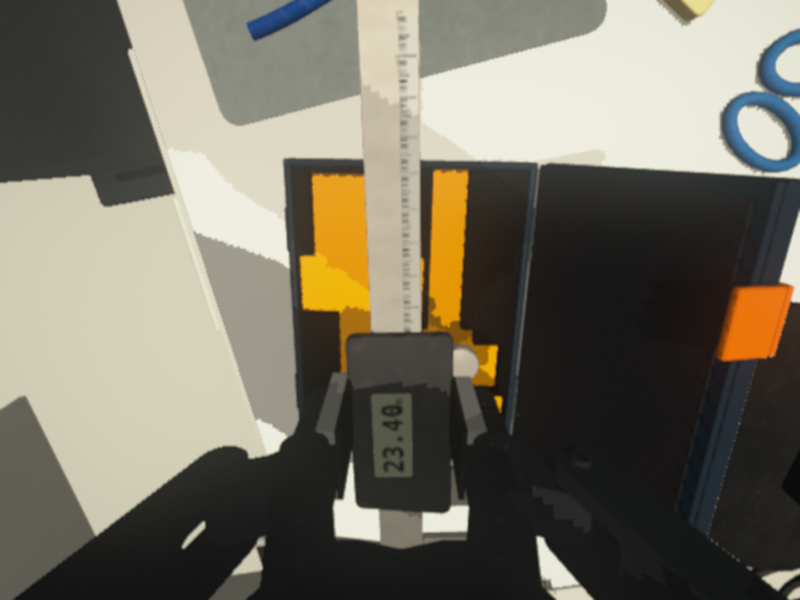

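The case's near edge has its outer rim corners at (286,159) front and (537,163) hinge side, with the yellow pliers well's corner at (300,310). The caliper is held with its beam edges running from (360,0)/(420,0) to (372,330)/(420,330), and the display block spans about (346,337) to (452,508).

Run:
```python
from h import *
from scipy.optimize import least_squares
c=dict(np.load("pics/w6_c.npz"));sd=bot.camera_params("side")
pts=[(c,.8*286,.8*159,-82,109,17,1),(c,.8*537,.8*163,82,109,17,1),(c,.8*300,.8*310,-77,2,4,1),(sd,262,311,-82,109,17,.5),(sd,248,399,-82,-109,17,.5),(sd,341,401,82,-109,17,.3)]
def r(q,full=False):
    x,y,th=q;R=Ro.from_euler("z",th)
    e=[(w*(proj(k,R.apply(np.array([a,b,h])/1e3)+[x,y,0])-[u,v])) for k,u,v,a,b,h,w in pts]
    return np.array(e) if full else np.ravel(e)
s=least_squares(r,[.447,-.304,-.19],loss="soft_l1");print(s.x.round(4),r(s.x,True).round(1))
x,y,th=s.x;Rz=Ro.from_euler("z",th)
for b in [(37,0,4),(-33,12,4),(82,0,17)]:print("bed",b,(Rz.apply(np.array(b)/1e3)+[x,y,0]).round(4))
# caliper in hand
p=cv2.imread("pics/w6.png");T=.2012
g=cv2.cvtColor(p,cv2.COLOR_BGR2GRAY).astype(float)
for v in (20,60,110,160,200,250):
    gr=np.gradient(cv2.GaussianBlur(g,(0,0),1)[v]);win=slice(275,355)
    L=275+np.argmax(np.abs(gr[275:315]));Rr=320+np.argmax(np.abs(gr[320:355]))
    for u in(L,Rr):print(v,u,g[v,u-4],g[v,u+4],back(c,u,v,z=T-.012)[:2].round(4),end=" ")
    print()
for n,u,v in [("bl",349,335),("br",452,335),("fr",450,512),("fl",355,508)]:print(n,back(c,.8*u,.8*v,z=T-.007).round(4))
```

```text
[ 0.4465 -0.2945 -0.2022] [[-3.2 -0.1]
 [ 0.7  0.3]
 [ 1.8  0.2]
 [-0.9 -1. ]
 [-1.6 -2.9]
 [-0.4 -1.3]]
bed (37, 0, 4) [ 0.4827 -0.302   0.004 ]
bed (-33, 12, 4) [ 0.4166 -0.2762  0.004 ]
bed (82, 0, 17) [ 0.5268 -0.311   0.017 ]
20 286 138.0 208.0 [ 0.4581 -0.1469] 20 334 217.0 135.0 [ 0.4736 -0.1498] 
60 288 137.0 214.0 [ 0.4562 -0.1586] 60 335 219.0 143.0 [ 0.4719 -0.1615] 
110 289 216.0 188.0 [ 0.4532 -0.1742] 110 320 191.0 146.0 [ 0.4639 -0.1763] 
160 293 167.0 187.0 [ 0.451  -0.1914] 160 336 190.0 51.0 [ 0.4665 -0.1943] 
200 294 163.0 184.0 [ 0.4483 -0.206 ] 200 336 189.0 47.0 [ 0.464 -0.209] 
250 296 119.0 183.0 [ 0.4449 -0.2258] 250 337 188.0 41.0 [ 0.4609 -0.2288] 
bl [ 0.4377 -0.2302  0.1942]
br [ 0.4691 -0.2361  0.1942]
fr [ 0.4582 -0.3033  0.1942]
fl [ 0.4253 -0.2953  0.1942]
```

Run:
```python
from h import *
c=dict(np.load("pics/w6_c.npz"))
g=cv2.cvtColor(cv2.imread("pics/w6.png"),cv2.COLOR_BGR2GRAY).astype(float)
def first(line,th=75):  # first crossing below th, subpixel
    i=np.argmax(line<th);return i-(th-line[i])/(line[i-1]-line[i]) if i else np.nan
F=[(215+first(g[v,215:260]),v) for v in range(140,320,6)]
E_=[(u,115+first(g[115:145,u])) for u in list(range(235,285,4))+list(range(345,425,4))]
def ln(P):
    W=np.array([back(c,u,v,z=.017)[:2] for u,v in P if u==u and v==v])
    for _ in range(3):
        vx,vy,x0,y0=cv2.fitLine(W.astype(np.float32),cv2.DIST_HUBER,0,1e-4,1e-4).ravel();r=(W-[x0,y0])@[-vy,vx];W=W[abs(r)<.0015]
    print(len(W),"dir",np.arctan2(vy,vx),"pt",x0,y0,"rms",r.std());return np.array([x0,y0]),np.array([vx,vy])
a,da=ln(F);b,db=ln(E_)
s=np.linalg.solve(np.c_[da,-db],b-a);C=a+s[0]*da;print("FL",C)
yaw=np.arctan2(db[1],db[0]);yaw=(yaw+np.pi/2)%np.pi-np.pi/2
yf=(np.arctan2(da[1],da[0])-np.pi/2);yf=(yf+np.pi/2)%np.pi-np.pi/2;print("yaw top",yaw,"yaw front",yf)
print("BL dist",np.linalg.norm(C-back(c,.8*537,.8*163,z=.017)[:2]))
for w in(yaw,yf,(yaw+yf)/2):
    Rz=Ro.from_euler("z",w);o=np.r_[C,0]-Rz.apply([-.082,.109,0]);print(w,"ctr",o.round(4),"cal",(o+Rz.apply([.037,0,0])).round(4),"well c",proj(c,o+Rz.apply([-.077,.002,.004]))/.8,proj(c,o+Rz.apply([.069,-.02,.014]))/.8)
sd=bot.camera_params("side");q,dd=bot.grab_frame("side");cv2.imwrite("pics/side1.png",q)
Rz=Ro.from_euler("z",(yaw+yf)/2);o=np.r_[C,0]-Rz.apply([-.082,.109,0])
for k in[(-.082,.109,.017),(-.082,-.109,.017),(.082,-.109,.017)]:print("side proj",proj(sd,o+Rz.apply(k)))
```

```text
30 dir 1.3650299 pt 0.37481713 -0.24155815 rms 0.0004640758170707904
33 dir -0.20330234 pt 0.46355087 -0.18711671 rms 0.0002798810995970123
FL [ 0.38937193 -0.1718247 ]
yaw top -0.20330238 yaw front -0.20576644
BL dist 0.16198336692787157
-0.20330238 ctr [ 0.4477 -0.2951  0.    ] cal [ 0.4839 -0.3026  0.    ] well c [304.0343537  310.58539205] [501.5272944  346.58135459]
-0.20576644 ctr [ 0.4474 -0.2953  0.    ] cal [ 0.4836 -0.3028  0.    ] well c [303.67795645 310.59483504] [501.05174053 347.03888124]
-0.20453441 ctr [ 0.4475 -0.2952  0.    ] cal [ 0.4838 -0.3027  0.    ] well c [303.85616478 310.59021734] [501.28962139 346.8102814 ]
side proj [260.97658097 309.19788993]
side proj [245.27416341 393.32679811]
side proj [340.02960197 397.05858842]
```

The manual's scale: shifts go in cm and turns go in units of 0.25 rad. Converting my numbers, 0.145 m is 14.5, -0.0756 m is -7.56, 0.041 rad is 0.164.

Emit:
nudge_tcp(motion="-2.5 1 0 0.08 0.3 | -5 2 0 0.164 0.3 | -7.56 3.16 0 0.164 0.3 | -7.56 3.16 3 0.164 0.3 | -7.56 3.16 6 0.164 0.3 | -7.56 3.16 9 0.164 0.3 | -7.56 3.16 12 0.164 0.3 | -7.56 3.16 14 0.164 0.3 | -7.56 3.16 14.5 0.164 0.3 | -7.56 3.16 14.5 0.164 0.3")

```text
time_s: 9.78
position: [0.4677, -0.3366, 0.055]
ee_rot: [0.781, 0.624, -0.0, -0.001]
ft_force: [0.5, 0.4, -1.3]
width: 0.37
grasp_force: 60.1
```

Run:
```python
from h import *
rel([.467,-.3389,.0235])
c,p,d=snap("wrist","w7");T=bot.get_obs()["position"][2]
g=cv2.GaussianBlur(cv2.cvtColor(p,cv2.COLOR_BGR2GRAY),(0,0),1).astype(float)
cv2.imwrite("pics/w7b.png",cv2.resize(p,(800,600),interpolation=cv2.INTER_CUBIC))
```

```text
t 9.7833 pos [ 0.4677 -0.3366  0.055 ] shift [-0.0024 -0.0001  0.0315] toolx yaw 1.3481
```

View pics/w7b.png

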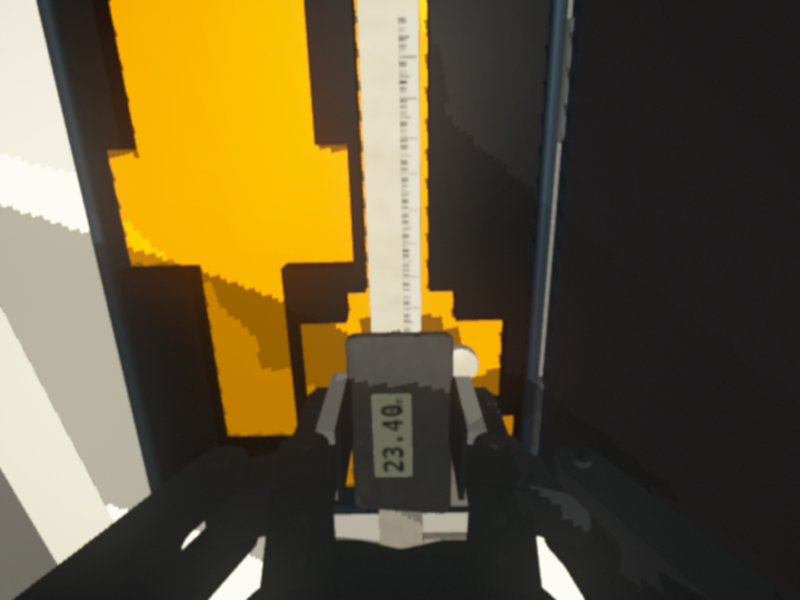

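The held caliper lines up over its slot: beam at u 360–420 against slot edges 355–430. The well corners are at (302,323) and (502,320), and the pliers well corners at (108,152), (349,147), (353,262) and (127,266).

Run:
```python
from h import *
from scipy.optimize import least_squares
c=dict(np.load("pics/w7_c.npz"))
pts=[(302,323,-13,-20,4,14),(502,320,69,-20,4,14),(108,152,-77,45,4,14),(349,147,11,45,4,14),(353,262,11,2,4,4),(127,266,-77,2,4,4)]
def r(q):
    R=Ro.from_euler("z",q[2]);o=[]
    for u,v,a,b,h1,h2 in pts:
        o+=[proj(c,R.apply(np.array([a,b,h1])/1e3)+[q[0],q[1],0])[0]-u*.8,proj(c,R.apply(np.array([a,b,h2])/1e3)+[q[0],q[1],0])[1]-v*.8]
    return np.array(o)
s=least_squares(r,[.4465,-.295,-.204],loss="soft_l1");print(s.x.round(4));print(r(s.x).reshape(-1,2).round(1))
x,y,th=s.x;R=Ro.from_euler("z",th)
for b in[(.037,0,0),(-.033,.012,0),(.082,0,0)]:print(b,(R.apply(b)+[x,y,0]).round(4))
T=.055;B=lambda u,v,z:back(c,.8*u,.8*v,z=z)[:2]
ds=[B(347,336,T-.007),B(453,336,T-.007),B(450,510,T-.007),B(355,507,T-.007)];bc=np.mean(ds,0)
g=cv2.GaussianBlur(cv2.cvtColor(cv2.imread("pics/w7.png"),cv2.COLOR_BGR2GRAY),(0,0),.8).astype(float)
A=np.array([B(358,20,T-.012),B(371,310,T-.012)]);D=np.array([B(417,20,T-.012),B(420,310,T-.012)])
m=(A+D)/2;u=m[1]-m[0];yw=np.arctan2(u[1],u[0]);u/=np.linalg.norm(u);xc=np.array([u[1],-u[0]])
o=bc-.0465*u;lat=(m[1]-o)@xc;o=o+(lat-.010)*xc
print("beam widths",np.linalg.norm(A-D,axis=1),"block",np.linalg.norm((ds[0]+ds[1]-ds[2]-ds[3])/2),"yaw",yw,"want",th-np.pi/2,"origin",o.round(4))
```

```text
[ 0.4465 -0.2944 -0.2011]
[[-2.3  1.3]
 [-0.8  0.2]
 [-0.3 -0.3]
 [-0.  -1.1]
 [ 1.8 -0.2]
 [ 3.8  0.4]]
(0.037, 0, 0) [ 0.4828 -0.3018  0.    ]
(-0.033, 0.012, 0) [ 0.4166 -0.2761  0.    ]
(0.082, 0, 0) [ 0.5269 -0.3108  0.    ]
beam widths [0.01544758 0.01548956] block 0.06608357813374881 yaw -1.7715088876916738 want -1.7718695091068808 origin [ 0.4832 -0.3   ]
```

Emit:
nudge_tcp(motion="-0.15 0 1 0 0.3 | -0.15 0 1.8 0 0.3 | -0.15 0 2.4 0 0.3 | -0.15 0 2.8 0 0.3 | -0.15 0 3.1 0 0.3 | -0.15 0 3.1 0 0.3")

```text
time_s: 10.33
position: [0.4676, -0.3398, 0.0258]
ee_rot: [0.782, 0.624, 0.0, 0.001]
ft_force: [-6.5, 4.2, 31.3]
width: 0.371
grasp_force: 64.6
```

Emit:
nudge_tcp(motion="0.1 0 -0.15 0 0.3 | 0.1 0 -0.15 0 0.3")

```text
time_s: 10.5
position: [0.468, -0.3384, 0.0266]
ee_rot: [0.782, 0.624, 0.0, 0.001]
ft_force: [0.4, 0.5, 7.3]
width: 0.374
grasp_force: 62.5
```

Emit:
nudge_tcp(motion="0 0 0 0 0.42 | 0 0 0 0 0.46 | 0 0 0 0 0.48 | 0 0 0 0 0.48")

```text
time_s: 10.83
position: [0.4675, -0.3381, 0.0257]
ee_rot: [0.782, 0.624, -0.0, -0.0]
ft_force: [0.5, -0.2, -0.2]
width: 0.48
grasp_force: 0.0
```

Emit:
nudge_tcp(motion="0 0 -1 0 0.48 | 0 0 -3 0 0.48 | 0 0 -6 0 0.5 | 0 0 -9 0 0.6 | 0 0 -12 0 0.8 | 0 0 -12 0 0.8")

```text
time_s: 11.33
position: [0.4688, -0.3394, 0.1516]
ee_rot: [0.782, 0.624, 0.001, 0.003]
ft_force: [0.9, -0.4, 1.0]
width: 0.795
grasp_force: 0.0
```

Run:
```python
from h import *
rel([.467,-.3389,.15])
c,p,d=snap("wrist","w8")
# depth-based height map of the case around caliper: case pose
x,y,th=.4465,-.2944,-.2011;R=Ro.from_euler("z",th)
def hgt(a,b):
    u,v=proj(c,R.apply([a/1e3,b/1e3,.012])+[x,y,0]).round().astype(int)
    if not(1<=u<638 and 1<=v<478):return np.nan
    return back(c,u,v,d=np.median(d[v-1:v+2,u-1:u+2]))[2]*1e3
print("block heights (exp 16)",[round(hgt(28,b),1) for b in(-20,-30,-46,-60,-75)])
print("beam (exp 11)",[round(hgt(27,b),1) for b in(80,60,40,20,0)])
print("foam (14)",[round(hgt(0,b),1) for b in(70,60)],"rim/jaw beam",[round(hgt(27,b),1) for b in(-85,-92,-98)],"blades",[round(hgt(b,-82),1) for b in(48,52,58,62)])
g=cv2.resize(p,(800,600));cv2.imwrite("pics/w8b.png",g)
```

```text
t 11.3333 pos [ 0.4688 -0.3394  0.1516] shift [ 0.     -0.0019  0.0016] toolx yaw 1.3466
block heights (exp 16) [np.float64(20.2), np.float64(21.0), np.float64(22.9), np.float64(23.8), np.float64(23.5)]
beam (exp 11) [np.float64(7.8), np.float64(9.9), np.float64(11.1), np.float64(12.5), np.float64(14.3)]
foam (14) [np.float64(14.3), np.float64(14.7)] rim/jaw beam [np.float64(23.9), np.float64(20.2), np.float64(20.6)] blades [np.float64(19.3), np.float64(19.5), np.float64(19.8), np.float64(19.8)]
```

The depth check says the jaw end sits about 9 mm high on the foam while the tail is down. I'll move the camera over the jaw end and map it by colour.

Converted, -0.06 m is -6, -0.03 m is -3.

Emit:
nudge_tcp(motion="-3 0 -1 0 1 | -6 0 -3 0 1 | -6 0 -3 0 1 | -6 0 -3 0 1")

```text
time_s: 11.72
position: [0.4534, -0.398, 0.1763]
ee_rot: [0.782, 0.623, -0.0, 0.0]
ft_force: [0.8, 0.8, -0.3]
width: 1.002
grasp_force: 0.0
```

Add to h.py:
```python
CX,CY,CT=.4465,-.2944,-.2011
def case2w(a,b,z): return Ro.from_euler("z",CT).apply([a/1e3,b/1e3,z/1e3])+[CX,CY,0]
def rect(n,z,x0,x1,y0,y1,s=.5):
    """case-frame top view: cols = case x, rows = case y descending, s mm/px, plane z mm"""
    p=cv2.imread(f"pics/{n}.png");c=dict(np.load(f"pics/{n}_c.npz"))
    W,H=int((x1-x0)/s),int((y1-y0)/s)
    src=np.float32([proj(c,case2w(a,b,z)) for a,b in[(x0,y1),(x1,y1),(x1,y0),(x0,y0)]])
    M=cv2.getPerspectiveTransform(src,np.float32([(0,0),(W,0),(W,H),(0,H)]))
    return cv2.warpPerspective(p,M,(W,H))
```

Run:
```python
from h import *
c,p,d=snap("wrist","w9")
im=rect("w9",16,-20,85,-112,20,.5).astype(int)
hsv=cv2.cvtColor(im.astype(np.uint8),cv2.COLOR_BGR2HSV)
for r in range(0,im.shape[0],5):
    print(f"{20-r*.5:6.1f} "+"".join("Y" if hsv[r,k,1]>140 and hsv[r,k,2]>90 and 8<hsv[r,k,0]<35 else "#" if hsv[r,k,2]>95 else "+" if hsv[r,k,2]>50 else "." for k in range(0,im.shape[1],3)))
```

```text
  20.0 YYYYYYYYYYYYYYYYYYYYYY++YYY###########YY++++++++++++..............++++
  17.5 YYYYYYYYYYYYYYYYYYYYYY++YYY###########YY+++++++++++++.............++++
  15.0 YYYYYYYYYYYYYYYYYYYYYY++YYY###########YY+++++++++++++.............++++
  12.5 YYYYYYYYYYYYYYYYYYYYYY++YYY###########YY+++++++++++++.............++++
  10.0 YYYYYYYYYYYYYYYYYYYYYY++YYY###########YY++++++++++++..............++++
   7.5 YYYYYYYYYYYYYYYYYYYYYY++YYY###########YY+++++++++++++.............++++
   5.0 YYYYYYYYYYYYYYYYYYYYYY++YYY###########YY++++++++++++++............++++
   2.5 YYYYYYYYYYYYYYYYYYYYYY++YYY###########YY+.++++++++++++............++++
   0.0 YYYY++++++++++++++++++++YYY###########YY...+++++++++..............++++
  -2.5 YYYY++++++++++++++++++++YYY###########YY+.....++++++..............++++
  -5.0 YYYY++++++++++++++++++++YYY###########YY+........++++.............++++
  -7.5 YYYY++++++++++++++++++++YYY###########YY+++++++....++.............++++
 -10.0 YYYY+++++++++++++
[... 2473 characters left out ...]
-90.0 ...........+YYYYYYYYYYYYYY###########YYYYYYYYYYYYYYYYYYYYYYYYYYY..++++
 -92.5 ...........+YYYYYYYYYYYYYY###########YYYYYYYYYYYYYYYYYYYYYYYYYYY..++++
 -95.0 ...........+YYYYYYYYYYYYYY###########YYYYYYYYYYYYYYYYYYYYYYYYYYY..++++
 -97.5 ...........+YYYYYYYYYYYYYY############YYYYYYYYYYYYYYYYYYYYYYYYYY..++++
-100.0 ...........+YYY####YYYYYYY####################################YY..++++
-102.5 ..............+################################################+..++++
-105.0 +++++++++++++++##############################################+++++++++
-107.5 ++++++######################################################+++++++##+
-110.0 ######################################################################
```

The map shows the caliper has slid open again by about 15 mm: fixed blade face at y≈-99, sliding face at y≈-84. My abrupt moves along the beam did this. I'll regrip the block, lift, and use a gentle start with an abrupt stop towards the tail to throw it shut, checking from the side camera.

Emit:
nudge_tcp(motion="2.5 0 2 0 0.56 | 5 0.1 5 0 0.56 | 6.13 0.1 8 0 0.56 | 6.13 0.1 10 0 0.56 | 6.13 0.1 10 0 0.56 | 6.13 0.1 10 0 0.56")

```text
time_s: 12.27
position: [0.4686, -0.3365, 0.0755]
ee_rot: [0.782, 0.624, -0.0, -0.001]
ft_force: [-0.1, 0.4, 1.3]
width: 0.558
grasp_force: 0.0
```

Run:
```python
from h import *
rel([.468,-.3384,.030])
```

```text
t 12.2667 pos [ 0.4686 -0.3365  0.0755] shift [-0.002  -0.      0.0455] toolx yaw 1.3473
```

Emit:
nudge_tcp(motion="-0.2 0 1.5 0 0.56 | -0.2 0 3.2 0 0.56 | -0.2 0 4.2 0 0.56 | -0.2 0 4.55 0 0.56 | -0.2 0 4.55 0 0.48 | -0.2 0 4.55 0 0.4 | -0.2 0 4.55 0 0.3 | -0.2 0 4.55 0 0.3 | -0.2 0 4.55 0 0.3")

```text
time_s: 13.02
position: [0.4686, -0.3393, 0.0315]
ee_rot: [0.782, 0.624, 0.0, 0.001]
ft_force: [-1.6, 1.1, 5.1]
width: 0.37
grasp_force: 58.9
```

Emit:
nudge_tcp(motion="0 0 -0.3 0 0.3 | 0 0 -1 0 0.3 | 0 0 -2.5 0 0.3 | 0 0 -4.5 0 0.3 | 0 0 -7 0 0.3 | 0 0 -9.5 0 0.3 | 0 0 -11.5 0 0.3 | 0 0 -12.5 0 0.3 | 0 0 -13 0 0.3 | 0 0 -13 0 0.3")

```text
time_s: 13.85
position: [0.4685, -0.3391, 0.161]
ee_rot: [0.782, 0.624, 0.0, 0.0]
ft_force: [-0.3, -0.1, -2.2]
width: 0.371
grasp_force: 59.8
```

Run:
```python
from h import *
rel([.468,-.3384,.15])
c,p,d=snap("side","s2")
T=bot.get_obs()["position"]
# colour map of jaw region from side: plane at blade height
print([proj(c,q).round(0).tolist() for q in [(.46,-.43,.135),(.52,-.36,.135)]])
```

```text
t 13.85 pos [ 0.4685 -0.3391  0.161 ] shift [ 0.0005 -0.0007  0.011 ] toolx yaw 1.3468
[[315.0, 356.0], [344.0, 323.0]]
```

Add to h.py:
```python
def gapmap(n,dz=.012,cam="side"):
    o=bot.get_obs();c,p,d=snap(cam,n);Rm=Ro.from_quat(o["ee_rot"]);P=o["position"]
    g=cv2.cvtColor(p,cv2.COLOR_BGR2HSV)
    for tx in range(-20,-92,-2):
        s=""
        for ty in range(-14,52,2):
            u,v=proj(c,Rm.apply([tx/1e3,ty/1e3,dz])+P).round().astype(int);h=g[v,u]
            s+="Y" if h[1]>140 and h[2]>90 and 8<h[0]<35 else str(min(9,h[2]//26))
        print(f"{tx:4d} {s}")
```

Run:
```python
from h import *
gapmap("s3")
```

```text
-20 112333332211111111111111111111112
 -22 112333331111111111111111111111112
 -24 111111111111111110111111111111112
 -26 111111111111111111111111111111112
 -28 111111111111111112110111111111112
 -30 111111111111111122111110101111112
 -32 111111111111111233321111111011112
 -34 111111111111111233333321111111112
 -36 111111111111111233333333211111112
 -38 111111111111111133333333343211112
 -40 002333222211111133434444345443012
 -42 002454444333222243444444334454012
 -44 010455443333444444444434443444012
 -46 100655444435Y65533333434122232012
 -48 10035555444YYYYY10011111120001112
 -50 11035555544YYYYY10011001100001112
 -52 10135555555YYYYY20000100101111112
 -54 10135555554YYYYY21110110000000012
 -56 20145555554YYYYY11122222222211012
 -58 201455555554444433322555555543002
 -60 322455555554444455555555555554102
 -62 544455555555445445555555555543002
 -64 555555555555555555555544555421012
 -66 555544455555554555555555544420102
 -68 554455555544554555555554332100101
 -70 444455555544554555555443200000001
 -72 444444445544555555534210001101101
 -74 Y54444444443554455431000011011101
 -76 YY5444YYY543444443321011110101011
 -78 YYYYY2YYYYYYYYYYY1000110001111001
 -80 YYYYY02YYYYYYYYYY0100000011110001
 -82 YYYYY1YYYYYYYYYY20001101010011101
 -84 YYYYY1YYYYYYYYYYY1011111011001111
 -86 YYYYY0YYYYYYYYYY21011111111101111
 -88 YYYYY1YYYYYYYYYY11100111111111101
 -90 Y11001YYYYYYYYYY11111011011101001
```

The gap map shows sliding face at tool x -46 and fixed face at -57.5, so it is about 12 mm open. Now the gentle start and abrupt stop.

Converted, 0.14 m is 14, 0.107 m is 10.7.

Emit:
nudge_tcp(motion="0.2 0 0 0 0.3 | 0.6 0 0 0 0.3 | 1.2 0 0 0 0.3 | 2 0 0 0 0.3 | 3 0 0 0 0.3 | 4.3 0 0 0 0.3 | 6 0 0 0 0.3 | 8.1 0 0 0 0.3 | 10.7 0 0 0 0.3 | 14 0 0 0 0.3 | 14 0 0 0 0.3 | 14 0 0 0 0.3")

```text
time_s: 14.95
position: [0.5001, -0.1997, 0.1604]
ee_rot: [0.781, 0.625, 0.0, -0.0]
ft_force: [-1.1, -0.9, -2.5]
width: 0.37
grasp_force: 59.8
```

Run:
```python
from h import *
rel([.468,-.3384,.15]);gapmap("s4")
```

```text
t 14.95 pos [ 0.5001 -0.1997  0.1604] shift [-0.1423 -0.001   0.0103] toolx yaw 1.3504
 -20 111332333211111167855555555555555
 -22 111111111111111147855555555555555
 -24 111111111111111269555555555555555
 -26 111111111111111234465555555555555
 -28 111111111111111134465555555555555
 -30 111111111111111135785555555555555
 -32 111111111111111123335555555555555
 -34 111111111111111123334555555555555
 -36 111111111111111133333345555555555
 -38 443111111111111233333333345555555
 -40 587333332222111233333343333345555
 -42 887333354444333333334443333344555
 -44 763455554444333333334444334434555
 -46 444455555544443333334333333334555
 -48 444455555554444344433333333444555
 -50 555555555554455555444433333444555
 -52 554455555555455555455543444466555
 -54 554455555544555555555543445555555
 -56 445555555544554555555444456555555
 -58 444554555544554555444455555555555
 -60 444444444444544555444455555555555
 -62 554444444444444444465555555555555
 -64 555655554444444555555555555555555
 -66 555555555555555555555555555555555
 -68 555555555555555555555555555555555
 -70 555555555555555555555555555555555
 -72 555555555555555555555555555555555
 -74 555555555555555555555555555555555
 -76 555555555555555555555555555555555
 -78 555555555555555555555555555555555
 -80 555555555555555555555555555555555
 -82 555555555555555555555555555555555
 -84 555555555555555555555555555555555
 -86 555555555555555555555555555555555
 -88 555555555555555555555555555555555
 -90 555555555555555555555555555555555
```

Shut: the fixed jaw end is now at tool x -63 with no gap. I'll compare the block's position in the hand with the earlier grip, and find its pitch from depth.

Add to h.py:
```python
def hand(n,snapit=True):
    if snapit: snap("wrist",n)
    g=cv2.cvtColor(cv2.imread(f"pics/{n}.png"),cv2.COLOR_BGR2GRAY).astype(float);d=np.load(f"pics/{n}.npy")
    col=g[225:300,322:330].mean(1);e=225+np.argmin(np.gradient(col))
    edges=[]
    for v in(40,120,200,255):
        r=np.gradient(cv2.GaussianBlur(g,(0,0),1)[v]);edges.append((v,280+int(np.argmax(r[280:312])),322+int(np.argmin(r[322:350]))))
    print(n,"block rear row",e,"beam",edges,"beam depth",[d[v-2:v+3,312:326].mean().round(4) for v in(20,120,220)],"block depth",[d[v-2:v+3,285:295].mean().round(4) for v in(285,320,380)])
```

Run:
```python
from h import *
hand("w7",False);hand("w10")
```

```text
w7 block rear row 265 beam [(40, 286, 342), (120, 289, 341), (200, 292, 342), (255, 296, 336)] beam depth [np.float32(0.1189), np.float32(0.1305), np.float32(0.1419)] block depth [np.float32(0.1456), np.float32(0.1502), np.float32(0.1596)]
w10 block rear row 260 beam [(40, 292, 336), (120, 294, 336), (200, 282, 323), (255, 298, 337)] beam depth [np.float32(0.1316), np.float32(0.1399), np.float32(0.1492)] block depth [np.float32(0.1483), np.float32(0.155), np.float32(0.1587)]
```

Run:
```python
from h import *
# camera in tool is fixed: use the initial calibration
Rct=np.array([[-.001,1,-.001],[-.949,-.001,-.315],[-.315,0,.949]]);t0=np.array([.0821,-.0005,-.12646]);K=bot.camera_params("wrist")["intrinsics"]
for n,e in[("w7",265),("w10",260)]:
    d=np.load(f"pics/{n}.npy")
    f=lambda u,v,du=3:(Rct.T@(np.linalg.inv(K)@[u,v,1]*np.median(d[v-2:v+3,u-du:u+du+1]))+t0)*1e3
    b=np.array([f(319,v) for v in range(10,250,20)]);k=np.array([f(290,v) for v in range(275,385,10)])
    print(n,"beam slope",np.polyfit(b[:,0],b[:,2],1).round(4),"block slope",np.polyfit(k[:,0],k[:,2],1).round(4),"rear",f(330,e+3).round(1),"beam z",b[:,2].round(1)[[0,5,-1]],"block z",k[:,2].round(1))
    g=cv2.cvtColor(cv2.imread(f"pics/{n}.png"),cv2.COLOR_BGR2GRAY).astype(float)
    L=[];R=[]
    for v in range(20,250,10):
        r=np.gradient(cv2.GaussianBlur(g,(0,0),1)[v])
        w=g[v];i=320
        mid=300+np.arange(-25,45);ok=np.where(w[mid]>165)[0]
        L.append((v,mid[ok[0]],mid[ok[-1]]))
    c=np.array([np.r_[f((l+r_)//2,v,2)] for v,l,r_ in L]);print(" beam centre y vs x",np.polyfit(c[:,0],c[:,1],1).round(4),c[[0,-1],:2].round(1))
```

```text
w7 beam slope [-3.00000e-04  1.07357e+01] block slope [2.4000e-03 6.2822e+00] rear [27.1  3.2  7.3] beam z [11.1 10.6 10.9] block z [6.4 6.4 6.3 6.3 6.3 6.3 6.4 6.1 6.2 6.2 6.5]
 beam centre y vs x [ 0.0154 -4.6387] [[112.6  -3.1]
 [ 37.4  -4.1]]
w10 beam slope [ 0.0715 14.8863] block slope [ 0.0778 10.2386] rear [27.   3.4 12.6] beam z [23.5 20.7 17.7] block z [11.7 11.8 11.2 11.  10.8 10.4  9.7  9.6  9.1  8.8  8.3]Traceback (most recent call last):
  File "<stdin>", line 15, in <module>
IndexError: index 0 is out of bounds for axis 0 with size 0
```

The manual's scale: shifts go in cm and turns go in units of 0.25 rad. Converting my numbers, -0.14 m is -14, -0.138 m is -13.8.

Emit:
nudge_tcp(motion="-0.8 0 0 0 0.3 | -2.4 0 0 0 0.3 | -4.6 0 0 0 0.3 | -6.8 0 0 0 0.3 | -8.6 0 0 0 0.3 | -10.1 -0.1 0 0 0.3 | -11.3 -0.1 0 0 0.3 | -12.2 -0.1 0 0 0.3 | -12.9 -0.17 0 0 0.3 | -13.4 -0.17 0 0 0.3 | -13.8 -0.17 0 0 0.3 | -14 -0.17 0 0 0.3")

```text
time_s: 16.05
position: [0.4667, -0.3388, 0.1603]
ee_rot: [0.782, 0.624, -0.0, 0.0]
ft_force: [-1.1, -0.7, -0.3]
width: 0.366
grasp_force: 59.8
```

Emit:
nudge_tcp(motion="0 0 0.6 0 0.3 | 0 0 1.8 0 0.3 | 0 0 3.5 0 0.3 | 0 0 5.5 0 0.3 | 0 0 7.5 0 0.3 | 0 0 9 0 0.3 | 0 0 9.8 0 0.3 | 0 0 10 0 0.3 | 0 0 10 0 0.3")

```text
time_s: 16.8
position: [0.4667, -0.3384, 0.0602]
ee_rot: [0.782, 0.624, -0.0, -0.0]
ft_force: [-0.4, -0.2, -0.5]
width: 0.369
grasp_force: 59.7
```

Run:
```python
from h import *
rel([.4673,-.3384,.0275]);gapmap("s5")
c=bot.camera_params("wrist");snap("wrist","w11")
```

```text
t 16.8 pos [ 0.4667 -0.3384  0.0602] shift [0.0002 0.0006 0.0327] toolx yaw 1.347
 -20 1123332232111113YYY11111YYYY11101
 -22 1112333232111113YYYYYYYYYYYYY1111
 -24 1111111111111112YYYYYYYYYYYYY1011
 -26 1111111111111112YYYYYYYYYYYYY1011
 -28 1111111111111112YYYYYYYYYYYYY1111
 -30 11111111111111124YYYYYYYYYYYY1011
 -32 11111111111111123333YYYYYYYYY1111
 -34 1111111111111111333334YYYYYYY1111
 -36 11111111111111113333333YYYYYYY001
 -38 32211111111111112333333333YYYY000
 -40 YYY322223211111133333333344552000
 -42 YYY454444333222333343444454454100
 -44 YYY455443343434443343334334444000
 -46 YYY455543333333333333333345554100
 -48 444455544443333333333333345443001
 -50 444455554454333333333333344331001
 -52 544444555554544333333334454300001
 -54 554444544544544433333344443100000
 -56 455455554444545444433443210000000
 -58 454544555544555544444210000000000
 -60 4444444444445555454YY333222222221
 -62 YY44444444434444344YYYYYYYYYYYYYY
 -64 YYYY444YYYYYYYYYYYYYYYYYYYYYYYYYY
 -66 YYYYYYYYYYYYYYYYYYYYYYYYYYYYYYYYY
 -68 3YYYYYYYYYYYYYYYYYYYYYYYYYYYYYYYY
 -70 YYYYYYYYYYYYYYYYYYYYYYYYYYYYYYYYY
 -72 YYYYYYYYYYYYYYYYYYYYYYYYYYYYYYYYY
 -74 YYYYYYYYYYYYYYYYYYYYYYYYYYYYYYYYY
 -76 YYYYYYYYYYYYYYYYYYYYYYYYYYYYYYYYY
 -78 YYYYYYYYYYYYYYYYYYYYYYYYYYYYYYYYY
 -80 YYYYYYYYYYYYYYYYYYYYYYYYYYYYYYYYY
 -82 YYYYYYYYYYYYYYYYYYYYYYYYYYYYYYYYY
 -84 YYYYYYYYYYYYYYYYYYYYYYYYYYYYYYYYY
 -86 YYYYYYYYYYYYYYYYYYYYYYYYYYYYYYYYY
 -88 YYYYYYYYYYYYYYYYYYYYYYYYYYYYYYYYY
 -90 YYYYYYYYYYYYYYYYYYYYYYYYY223333Y2
```

Still shut and lined up. Lowering slowly so the tail touches first and the caliper levels out.

Emit:
nudge_tcp(motion="0.15 0.05 0.6 0 0.3 | 0.15 0.05 1.4 0 0.3 | 0.15 0.05 2 0 0.3 | 0.1 0.05 2.35 0 0.3 | 0.1 0.05 2.55 0 0.3 | 0.05 0.05 2.75 0 0.3 | 0 0.05 2.9 0 0.3 | -0.05 0.05 3.05 0 0.3 | -0.05 0.05 3.15 0 0.3 | -0.05 0.05 3.15 0 0.3")

```text
time_s: 17.73
position: [0.4671, -0.3394, 0.0288]
ee_rot: [0.782, 0.624, -0.0, 0.0]
ft_force: [0.3, -0.2, -1.1]
width: 0.367
grasp_force: 59.9
```

Run:
```python
from h import *
print(bot.get_obs()["ft_force"])
Rct=np.array([[-.001,1,-.001],[-.949,-.001,-.315],[-.315,0,.949]]);t0=np.array([.0821,-.0005,-.12646]);K=bot.camera_params("wrist")["intrinsics"]
snap("wrist","w12");d=np.load("pics/w12.npy")
f=lambda u,v,du=3:(Rct.T@(np.linalg.inv(K)@[u,v,1]*np.median(d[v-2:v+3,u-du:u+du+1]))+t0)*1e3
b=np.array([f(319,v) for v in range(10,250,20)]);k=np.array([f(290,v) for v in range(275,385,10)])
print("beam slope",np.polyfit(b[:,0],b[:,2],1).round(4),"block slope",np.polyfit(k[:,0],k[:,2],1).round(4))
gapmap("s6")
```

```text
[ 0.31322081 -0.24556671 -1.08969123]
beam slope [ 0.0406 14.6568] block slope [ 0.0437 10.1379]
 -20 11233332311111113Y100001111100001
 -22 11233333221111113YY00000000000001
 -24 1111111111111112YYY00000000000001
 -26 1111111111111112YYY10000000000001
 -28 1111111111111112YYY10000000000001
 -30 111111111111111234Y11110000222211
 -32 11111111111111123333333222222YYY1
 -34 1111111111111112333333YYYYYYYYYY1
 -36 111111111111111233333334YYYYYYYY1
 -38 111111111111111233333333334YYYYY1
 -40 32211222211111114333333334544YYY1
 -42 YYY322244332222233333333455545YY1
 -44 YYY444444333444333444333454455YY1
 -46 YYY555443333333333443333344455YY1
 -48 44Y555543343333333333333345555YY1
 -50 445555554454333333333333345444YYY
 -52 44445555555533333333333345434YYYY
 -54 544444445555444333333334444YYYYYY
 -56 5554455544445543333334444YYYYYYYY
 -58 55445555554455544433344YYYYYYYYYY
 -60 4444555555445455553444YYYYYYYYYYY
 -62 YY445455552233445433YYYYYY3333YY2
 -64 112222223322111111111111123311111
 -66 111111111111111111111111111111111
 -68 111111111211111111111111111111111
 -70 111111111111111111111111111111111
 -72 111111111111111111111111111111111
 -74 111111111111111111111111111111111
 -76 111111111111111111111111111111111
 -78 111111111111111111111122222221111
 -80 222211113333333333322225455544434
 -82 445444443666666666666665666666666
 -84 666666666655555555555556655555555
 -86 555555555555555555555555555555555
 -88 555555555555555555555555555555555
 -90 555555555555555555555555555555555
```

Emit:
nudge_tcp(motion="-0.03 0 0.1 0 0.3 | -0.06 0 0.2 0 0.3 | -0.06 0 0.25 0 0.3 | -0.06 0 0.25 0 0.3")

```text
time_s: 18.17
position: [0.4671, -0.3399, 0.0271]
ee_rot: [0.782, 0.624, 0.0, 0.0]
ft_force: [-2.6, 3.3, 16.4]
width: 0.369
grasp_force: 61.6
```

Emit:
nudge_tcp(motion="0 0 0 0 0.38 | 0 0 0 0 0.41 | 0 0 0 0 0.44 | 0 0 0 0 0.48 | 0 0 0 0 0.48")

```text
time_s: 18.58
position: [0.4669, -0.3399, 0.0263]
ee_rot: [0.782, 0.624, -0.0, 0.0]
ft_force: [-0.0, 0.2, -0.1]
width: 0.479
grasp_force: 0.0
```

Emit:
nudge_tcp(motion="0 0 -0.4 0 0.48 | 0 0 -1.2 0 0.48 | 0 0 -3 0 0.48 | 0 0 -6 0 0.5 | -2 0 -10 0 0.8 | -5 0 -14 0 1 | -6 0 -15 0 1 | -6 0 -15 0 1")

```text
time_s: 19.25
position: [0.4528, -0.4028, 0.1814]
ee_rot: [0.783, 0.622, -0.0, 0.004]
ft_force: [-0.0, -1.3, 0.6]
width: 1.002
grasp_force: 0.0
```

Add to h.py:
```python
def ascii(n,z,x0=-20,x1=85,y0=-112,y1=20,sx=3,sy=5):
    im=rect(n,z,x0,x1,y0,y1,.5);hsv=cv2.cvtColor(im,cv2.COLOR_BGR2HSV)
    for r in range(0,im.shape[0],sy):
        print(f"{y1-r*.5:6.1f} "+"".join("Y" if hsv[r,k,1]>140 and hsv[r,k,2]>90 and 8<hsv[r,k,0]<35 else "#" if hsv[r,k,2]>95 else "+" if hsv[r,k,2]>50 else "." for k in range(0,im.shape[1],sx)))
def heights(n):
    c=dict(np.load(f"pics/{n}_c.npz"));d=np.load(f"pics/{n}.npy")
    def hg(a,b):
        u,v=proj(c,case2w(a,b,12)).round().astype(int)
        return round(back(c,u,v,d=np.median(d[v-1:v+2,u-1:u+2]))[2]*1e3,1) if 1<=u<638 and 1<=v<478 else None
    print("block (16)",[hg(20,b) for b in(-30,-46,-60,-75)],"beam (11)",[hg(27,b) for b in(80,60,40,20,0)],"jaw (11)",[hg(27,b) for b in(-88,-94)],"blades (11)",[hg(b,-82) for b in(50,56,62)],"foam(14)",hg(0,-100))
```

Run:
```python
from h import *
snap("wrist","w13");rel([.467,-.338,.15]);ascii("w13",12,y0=-112,y1=-55,sx=3,sy=4);heights("w13")
```

```text
t 19.3 pos [ 0.4532 -0.4003  0.1789] shift [ 0.0638 -0.0006  0.0287] toolx yaw 1.3446
 -55.0 YYYY++YYYYYYYYYYYYYYY++++##########++++++++YYYYYYYYYYYYYYYYY.......+++
 -57.0 YYYY++YYYYYYYYYYYYYYY++++##########++++++++YYYYYYYYYYYYYYYY+.......+++
 -59.0 YYYY++++++++++++++YYY++++##########++++++++YYYY....................+++
 -61.0 YYYY++++++++++++++YYY++++##########++++++++YYYYY+++YY++++++Y++++...+++
 -63.0 YYYY+++++++++++++++YY++++##########++++++++YYYYYYYYYYYYYYYYYYYYY+..+++
 -65.0 YYYY+++++++++++++++YY++++##########++++++++YYYYYYYYYYYYYYYYYYYYY+..+++
 -67.0 YYYY++++.+..++.++++YY+++++#########++++++++YYYYYYYYYYYYYYYYYYYYY+..+++
 -69.0 YYYY++++++.+++++++YYY++++++++++++
[... 1262 characters left out ...]
YYYYYYYYYYYYYYYYY+.++++
-103.0 ............++++++++++++++++++++++++++++++++++++++++++++++++++++..++++
-105.0 ............++++++++++++++++++++++++++++++++++++++++++++++++++++++++++
-107.0 ++++++++++++++++++++++++++++++++++++++++++++++++++++++++++++++++++++++
-109.0 ######################################################################
-111.0 ######################################################################
block (16) [np.float64(16.8), np.float64(17.0), np.float64(17.5), np.float64(17.0)] beam (11) [None, None, np.float64(11.8), np.float64(12.8), np.float64(12.1)] jaw (11) [np.float64(12.3), np.float64(12.4)] blades (11) [np.float64(12.3), np.float64(12.5), np.float64(12.1)] foam(14) 5.3
```

The map and heights show the caliper shut and flat in its cut-out: the jaws meet along y≈-84, the jaw end is at y≈-102, and all heights are within about 1 mm. Now the pliers.

Converted, 0.331 m is 33.1, -0.078 m is -7.8, -1.44 rad is -5.76.

Emit:
nudge_tcp(motion="2.7 -0.6 0 -0.48 1 | 5.5 -1.3 0 -0.96 1 | 8.3 -2 0 -1.44 1 | 11.1 -2.6 0 -1.92 1 | 13.9 -3.3 0 -2.4 1 | 16.7 -3.9 0 -2.88 1 | 19.5 -4.6 0 -3.36 1 | 22.3 -5.2 0 -3.84 1 | 25.1 -5.9 1 -4.32 1 | 27.9 -6.6 2 -4.8 1 | 30.7 -7.2 3 -5.28 1 | 33.1 -7.8 4 -5.76 1")

```text
time_s: 20.3
position: [0.4504, -0.0556, 0.1358]
ee_rot: [0.173, 0.985, 0.0, -0.0]
ft_force: [0.9, -0.2, -0.6]
width: 0.998
grasp_force: 0.0
```

Emit:
nudge_tcp(motion="0 0 1 -0.48 0.85 | 0 0 2 -0.96 0.85 | 0 0 2 -1.44 0.85 | 0 0 2 -1.52 0.85 | 0 0 2 -1.52 0.85")

```text
time_s: 20.72
position: [0.4507, -0.0578, 0.1162]
ee_rot: [-0.012, 1.0, 0.0, -0.0]
ft_force: [0.5, 0.4, 0.2]
width: 0.847
grasp_force: 0.0
```

Run:
```python
from h import *
c,p,d=snap("wrist","w14");rel([.4512,-.0598,.0245]);print(bot.get_obs()["qpos"].round(2))
# blue grips: rectify at z=9.2mm, world
hsv=cv2.cvtColor(p,cv2.COLOR_BGR2HSV);m=((hsv[...,0]>100)&(hsv[...,0]<130)&(hsv[...,1]>120)&(hsv[...,2]>40)).astype(np.uint8)
m[300:]=0
n,l,st,ce=cv2.connectedComponentsWithStats(m)
for i in np.argsort(-st[1:,4])[:4]+1:
    if st[i,4]<200:continue
    v,u=np.where(l==i);W=np.array([back(c,a,b,z=.0092)[:2] for a,b in zip(u[::3],v[::3])])
    vx,vy,x0,y0=cv2.fitLine(W.astype(np.float32),cv2.DIST_L2,0,.01,.01).ravel();s=(W-[x0,y0])@[vx,vy]
    at=lambda X:(y0+(X-x0)*vy/vx)
    print(st[i],"dir",np.arctan2(vy,vx).round(3),"x range",W[:,0].min().round(4),W[:,0].max().round(4),"y at .4512",at(.4512).round(4),"near ",W[abs(W[:,0]-.4512)<.003][:,1].min().round(4) if (abs(W[:,0]-.4512)<.003).any() else None,W[abs(W[:,0]-.4512)<.003][:,1].max().round(4) if (abs(W[:,0]-.4512)<.003).any() else None)
```

```text
t 20.7667 pos [ 0.4509 -0.058   0.1164] shift [-0.0003 -0.0019  0.0919] toolx yaw -3.1198
[ 0.12  0.78 -0.12  2.05  0.26  0.33  1.39]
[ 332  149   44  130 1641] dir -0.19 x range 0.3853 0.4716 y at .4512 -0.0417 near  -0.0453 -0.0387
[ 253  150   47  130 1470] dir 0.254 x range 0.3874 0.4724 y at .4512 -0.0812 near  -0.0853 -0.0774
```

Emit:
nudge_tcp(motion="-0.16 -0.32 3 -0.04 0.85 | -0.16 -0.32 6 -0.04 0.85 | -0.16 -0.32 8 -0.04 0.85 | -0.16 -0.32 9.1 -0.04 0.85 | -0.16 -0.32 9.1 -0.04 0.75 | -0.16 -0.32 9.1 -0.04 0.68 | -0.16 -0.32 9.1 -0.04 0.62 | -0.16 -0.32 9.1 -0.04 0.57 | -0.16 -0.32 9.1 -0.04 0.52 | -0.16 -0.32 9.1 -0.04 0.47 | -0.16 -0.32 9.1 -0.04 0.42 | -0.16 -0.32 9.1 -0.04 0.38")

```text
time_s: 21.77
position: [0.4531, -0.0622, 0.0272]
ee_rot: [-0.017, 1.0, -0.001, 0.001]
ft_force: [-4.1, -3.5, 40.6]
width: 0.414
grasp_force: 58.5
```

Emit:
nudge_tcp(motion="0 0 0 0 0.36 | 0 0 0 0 0.36")

```text
time_s: 21.93
position: [0.4531, -0.0621, 0.0273]
ee_rot: [-0.017, 1.0, -0.001, 0.001]
ft_force: [-4.7, -3.0, 39.2]
width: 0.409
grasp_force: 58.4
```

Converted, -0.15 m is -15, -0.14 m is -14.

Emit:
nudge_tcp(motion="0 0 -0.3 0 0.36 | 0 0 -1 0 0.36 | 0 0 -3 0 0.36 | 0 0 -6 0 0.36 | 0 0 -9 0 0.36 | 0 0 -12 0 0.36 | 0 0 -14 0 0.36 | 0 0 -15 0 0.36 | 0 0 -15 0 0.36")

```text
time_s: 22.68
position: [0.4535, -0.0617, 0.178]
ee_rot: [-0.017, 1.0, -0.0, 0.002]
ft_force: [0.7, -0.0, 0.7]
width: 0.362
grasp_force: 0.0
```

Add to h.py:
```python
def blue(n,zt):
    """blue grips in tool frame (mm), plane at tool z=zt m"""
    c,p,d=snap("wrist",n);Rct=np.array([[-.001,1,-.001],[-.949,-.001,-.315],[-.315,0,.949]]);t0=np.array([.0821,-.0005,-.12646]);K=c["intrinsics"]
    hsv=cv2.cvtColor(p,cv2.COLOR_BGR2HSV);m=((hsv[...,0]>100)&(hsv[...,0]<130)&(hsv[...,1]>110)&(hsv[...,2]>30)).astype(np.uint8);m[330:]=0
    cnt,l,st,ce=cv2.connectedComponentsWithStats(m)
    for i in np.argsort(-st[1:,4])[:3]+1:
        if st[i,4]<400:continue
        v,u=np.where(l==i);r=np.c_[u,v,np.ones(len(u))]@np.linalg.inv(K).T@Rct;W=(t0+r*((zt-t0[2])/r[:,2])[:,None])*1e3
        D=d[v,u];Z=(t0+r*D[:,None])*1e3
        print(st[i],"x range",np.percentile(W[:,0],[0.5,99.5]).round(1))
        for X in(20,30,40,50,60,68):
            k=abs(W[:,0]-X)<2
            if k.sum()>3:print("  x",X,"y",W[k,1].min().round(1),W[k,1].max().round(1),"ztop",Z[k,2].min().round(1))
```

Run:
```python
from h import *
rel([.4525,-.06,.17]);blue("w15",.0155)
```

```text
t 22.6833 pos [ 0.4535 -0.0617  0.178 ] shift [0.0009 0.0017 0.008 ] toolx yaw -3.1075
[ 324  135   14  109 1141] x range [34.6 76.1]
  x 40 y 1.4 4.6 ztop 161.3
  x 50 y 1.7 5.2 ztop -126.5
  x 60 y 1.7 5.9 ztop -126.5
  x 68 y 1.6 5.8 ztop 160.0
[ 272  140   31  107 1044] x range [33.7 74.7]
  x 40 y -12.2 -8.6 ztop 160.8
  x 50 y -14.6 -10.8 ztop 161.4
  x 60 y -17.0 -12.4 ztop -126.5
  x 68 y -18.2 -13.4 ztop -126.5
```

The squeeze slipped because the fingers rode up on the round bars. I'll re-measure and go lower.

Add to h.py:
```python
def grips(n,snapit=True,z=.0092,vmax=300):
    if snapit: snap("wrist",n)
    p=cv2.imread(f"pics/{n}.png");c=dict(np.load(f"pics/{n}_c.npz"))
    hsv=cv2.cvtColor(p,cv2.COLOR_BGR2HSV);m=((hsv[...,0]>100)&(hsv[...,0]<130)&(hsv[...,1]>110)&(hsv[...,2]>30)).astype(np.uint8);m[vmax:]=0
    cnt,l,st,ce=cv2.connectedComponentsWithStats(m);out=[]
    for i in np.argsort(-st[1:,4])[:2]+1:
        v,u=np.where(l==i);W=np.array([back(c,a,b,z=z)[:2] for a,b in zip(u,v)])
        vx,vy,x0,y0=cv2.fitLine(W.astype(np.float32),cv2.DIST_L2,0,.01,.01).ravel();s=(W-[x0,y0])@[vx,vy]
        a=np.array([x0,y0])+s.min()*np.array([vx,vy]);b=np.array([x0,y0])+s.max()*np.array([vx,vy])
        print("px",st[i,4],"dir",np.arctan2(vy,vx).round(3),"ends",a.round(4),b.round(4),"len",np.ptp(s).round(4),"width",np.percentile(abs((W-[x0,y0])@[-vy,vx]),90).round(4)*2)
```

Run:
```python
from h import *
grips("w14",False);grips("w15",False)
```

```text
px 1714 dir -0.19 ends [ 0.385 -0.029] [ 0.4721 -0.0457] len 0.0887 width 0.008
px 1599 dir 0.254 ends [ 0.3874 -0.0978] [ 0.4731 -0.0755] len 0.0886 width 0.0076
px 1141 dir 0.014 ends [ 0.3834 -0.055 ] [ 0.4707 -0.0538] len 0.0873 width 0.0078
px 1044 dir 0.216 ends [ 0.3885 -0.0984] [ 0.4742 -0.0795] len 0.0878 width 0.0076
```

Converted, -0.007 m is -0.7, -0.0013 m is -0.13, -0.081 rad is -0.324.

Emit:
nudge_tcp(motion="-0.13 -0.7 3 -0.324 0.72 | -0.13 -0.7 6.5 -0.324 0.72 | -0.13 -0.7 10 -0.324 0.72 | -0.13 -0.7 13 -0.324 0.72 | -0.13 -0.7 15 -0.324 0.72 | -0.13 -0.7 15.7 -0.324 0.72 | -0.13 -0.7 15.7 -0.324 0.72")

```text
time_s: 23.32
position: [0.4534, -0.0681, 0.017]
ee_rot: [-0.058, 0.998, 0.0, -0.001]
ft_force: [-0.1, -0.4, 0.6]
width: 0.723
grasp_force: 0.0
```

Emit:
nudge_tcp(motion="0 0 0 0 0.62 | 0 0 0 0 0.56 | 0 0 0 0 0.52 | 0 0 0 0 0.5 | 0 0 0 0 0.48 | 0 0 0 0 0.46 | 0 0 0 0 0.44 | 0 0 0 0 0.4 | 0 0 0 0 0.36 | 0 0 0 0 0.36")

```text
time_s: 24.15
position: [0.4548, -0.0687, 0.0195]
ee_rot: [-0.058, 0.998, -0.0, 0.001]
ft_force: [-2.6, -0.6, 24.3]
width: 0.45
grasp_force: 56.8
```

Converted, -0.16 m is -16, -0.155 m is -15.5.

Emit:
nudge_tcp(motion="0 0 -0.1 0 0.36 | 0 0 -0.4 0 0.36 | 0 0 -1.2 0 0.36 | 0 0 -3 0 0.36 | 0 0 -5.5 0 0.36 | 0 0 -8.5 0 0.36 | 0 0 -11.5 0 0.36 | 0 0 -14 0 0.36 | 0 0 -15.5 0 0.36 | 0 0 -16 0 0.36 | 0 0 -16 0 0.36")

```text
time_s: 25.07
position: [0.4545, -0.0686, 0.1794]
ee_rot: [-0.058, 0.998, -0.0, 0.001]
ft_force: [-0.0, 0.1, -2.9]
width: 0.441
grasp_force: 60.1
```

Run:
```python
from h import *
rel([.45,-.06,.18]);blue("w16",.006)
```

```text
t 25.0667 pos [ 0.4545 -0.0686  0.1794] shift [ 0.0035  0.009  -0.0006] toolx yaw -3.0257
[ 345  156   47  174 4174] x range [ 1.2 69.4]
  x 20 y 11.9 20.1 ztop -126.5
  x 30 y 13.2 21.6 ztop -126.5
  x 40 y 13.2 23.0 ztop 1.7
  x 50 y 14.0 23.9 ztop -126.5
  x 60 y 14.4 24.4 ztop 1.0
  x 68 y 14.8 24.4 ztop 1.5
[ 251  156   45  174 3750] x range [ 1.1 69.8]
  x 20 y -20.6 -13.2 ztop -126.5
  x 30 y -21.7 -14.5 ztop -126.5
  x 40 y -23.4 -14.1 ztop 3.2
  x 50 y -24.4 -14.9 ztop -126.5
  x 60 y -24.9 -15.6 ztop 2.2
  x 68 y -24.9 -15.6 ztop -126.5
```

Emit:
nudge_tcp(motion="0.3 -0.6 0 0.4 0.36 | 0.7 -1.6 0 0.88 0.36 | 1.2 -2.8 0 1.36 0.36 | 1.7 -4.2 0 1.84 0.36 | 2.2 -5.6 0 2.32 0.36 | 2.7 -7 0 2.8 0.36 | 3.1 -8.4 0 3.28 0.36 | 3.5 -10 0 3.76 0.36 | 4 -11.6 0 4.24 0.36 | 4.4 -13.2 0 4.72 0.36 | 4.8 -14.8 0 5.2 0.36 | 5.2 -16.4 0 5.68 0.36")

```text
time_s: 26.12
position: [0.421, -0.2379, 0.1771]
ee_rot: [0.609, 0.793, -0.001, -0.001]
ft_force: [0.2, 0.6, -1.9]
width: 0.441
grasp_force: 60.1
```

Run:
```python
from h import *
rel([.4194,-.2624,.18])
```

```text
t 26.1167 pos [ 0.421  -0.2379  0.1771] shift [-0.0232 -0.0079 -0.0029] toolx yaw 1.832
```

Emit:
nudge_tcp(motion="-0.7 -0.3 0 0.48 0.36 | -1.4 -0.6 0 0.96 0.36 | -2 -0.8 0 1.44 0.36 | -2.34 -0.89 1 1.872 0.36 | -2.34 -0.89 3 1.872 0.36 | -2.34 -0.89 5.5 1.872 0.36 | -2.34 -0.89 8 1.872 0.36 | -2.34 -0.89 10 1.872 0.36 | -2.34 -0.89 10.9 1.872 0.36 | -2.34 -0.89 10.9 1.872 0.36 | -2.34 -0.89 10.9 1.872 0.36")

```text
time_s: 27.03
position: [0.419, -0.2623, 0.0693]
ee_rot: [0.774, 0.633, -0.0, -0.0]
ft_force: [-0.1, 0.8, -1.7]
width: 0.445
grasp_force: 60.2
```

Run:
```python
from h import *
rel([.4194,-.2624,.0225]);blue("w17",.006)
ascii("w17",12,x0=-90,x1=85,y0=-40,y1=112,sx=5,sy=8)
```

```text
t 27.0333 pos [ 0.419  -0.2623  0.0693] shift [-0.      0.0005  0.0468] toolx yaw 1.3698
[ 250  156   46  174 3962] x range [ 1.2 69.5]
  x 20 y -21.0 -13.2 ztop -126.5
  x 30 y -22.4 -14.5 ztop 2.8
  x 40 y -24.1 -14.5 ztop 3.1
  x 50 y -24.8 -15.3 ztop -126.5
  x 60 y -25.2 -15.9 ztop -126.5
  x 68 y -25.2 -16.0 ztop -126.5
[ 345  157   47  173 3952] x range [ 1.1 69.4]
  x 20 y 11.9 20.0 ztop -126.5
  x 30 y 13.2 21.2 ztop -126.5
  x 40 y 13.6 22.6 ztop 2.5
  x 50 y 14.4 23.9 ztop -126.5
  x 60 y 15.1 24.4 ztop -126.5
  x 68 y 15.2 24.4 ztop -126.5
 112.0 ######################################################################
 108.0 ####++++++++++++++++++++++++++++++++++++++++++++++++++++++++++++++++++
 104.0 ####+++++++++++++++++++++++++++++++++++++++YYYYYYYY++++++..+.........+
 100.0 ###++++++++YYYYYYYYYYYYYYYYYYYYYYYYY.++++++YYYYYYYY..++..............+
  96.0 ####+++++++YYYYYYYYYYYYYYYYYYYYYYYYY.++++++YY######+.................+
  92.0 ##
[... 1864 characters left out ...]
 -4.0 ###...+##+..+++++#+YYYYYYY+++++++..++++....Y#######+.................+
  -8.0 ##+...###....++++++YYYYYYY+++++++...+++....Y#######YY................+
 -12.0 ##...++++....+++++++YYYYY+#+++++....++++...+#######YYYY..............+
 -16.0 #....++#.....+++++#+YYYYY+#+++++.....#+++.........+++YY+.............+
 -20.0 ......++.....+++++#+YYYYY+#+++++.....++........+++++++++.............+
 -24.0 .......+.....+++++##+YYY++++++++Y+...+.........++++++++###YYYYY......+
 -28.0 ..............+++++#+YYY+#+++++YYY...............+++++......+YY......+
 -32.0 ................+###+#Y#++#++#.YYY...................................+
 -36.0 ................#####+Y+++##+Y.YYY+..................................+
```

The pliers are held shut (grip ends symmetric at tool y ±20, x 69.5) and are centred over their cut-out. Lowering now.

Emit:
nudge_tcp(motion="0 0.1 1 0 0.36 | 0 0.1 2.2 0 0.36 | 0 0.1 3.2 0 0.36 | 0 0.1 3.9 0 0.36 | 0 0.1 4.4 0 0.36 | 0 0.1 4.65 0 0.36 | 0 0.1 4.65 0 0.36")

```text
time_s: 27.67
position: [0.4201, -0.2624, 0.0225]
ee_rot: [0.775, 0.633, -0.0, -0.0]
ft_force: [-0.4, 0.0, -1.3]
width: 0.444
grasp_force: 60.3
```

Converted, 0.0012 m is 0.12.

Emit:
nudge_tcp(motion="0 0 0.12 0 0.36 | 0 0 0.12 0 0.36")

```text
time_s: 27.83
position: [0.4204, -0.2625, 0.0218]
ee_rot: [0.774, 0.633, 0.0, 0.0]
ft_force: [0.2, -0.6, -1.4]
width: 0.443
grasp_force: 60.0
```

Emit:
nudge_tcp(motion="0 0 0 0 0.45 | 0 0 0 0 0.48 | 0 0 0 0 0.52 | 0 0 0 0 0.54 | 0 0 0 0 0.54")

```text
time_s: 28.25
position: [0.4203, -0.2625, 0.0218]
ee_rot: [0.774, 0.633, -0.0, 0.0]
ft_force: [0.4, -0.2, 0.4]
width: 0.538
grasp_force: 0.0
```

Emit:
nudge_tcp(motion="0 0 -0.4 0 0.54 | 0 0 -1.4 0 0.54 | 0 0 -3.5 0 0.54 | 0 0 -7 0 0.54 | 0 0 -10.5 0 0.6 | -3 0 -14 0 0.8 | -6 0 -16 0 1 | -6 0 -16 0 1 | -6 0 -16 0 1")

```text
time_s: 29.0
position: [0.4079, -0.3226, 0.1835]
ee_rot: [0.775, 0.632, 0.0, 0.001]
ft_force: [-0.4, 1.0, -0.6]
width: 1.002
grasp_force: 0.0
```

Run:
```python
from h import *
snap("wrist","w18");rel([.42,-.26,.1]);ascii("w18",11,x0=-90,x1=85,y0=-112,y1=112,sx=5,sy=8);heights("w18")
c=dict(np.load("pics/w18_c.npz"));d=np.load("pics/w18.npy")
def hg(a,b):
    u,v=proj(c,case2w(a,b,15)).round().astype(int);return round(back(c,u,v,d=np.median(d[v-1:v+2,u-1:u+2]))[2]*1e3,1) if 1<=u<638 and 1<=v<478 else None
print("grips(16)",[hg(-14,60),hg(-52,60),hg(-17,30),hg(-49,30)],"pivot(17)",hg(-33,-9),"jaws",hg(-33,-40),hg(-33,-60))
```

```text
t 29.05 pos [ 0.4081 -0.3211  0.1824] shift [ 0.0623 -0.0007  0.0824] toolx yaw 1.3691
 112.0 ######################################################################
 108.0 ####++++++++++++++++++++++++++++++++++++++++++++++++++++++++++++++++++
 104.0 ####+..+..++++++++++++++++++++++++++++++++++++++++++.................+
 100.0 ####+..+++++++++++++++++++++++++++++.++++++YYYYYYYYY.................+
  96.0 ####+.++++YYYYYYYYYYYYYYYYYYYYYYYYYYY++++++YY#######.................+
  92.0 ####+.++++YYY####YYYYYYYYYYYY#####YYY++++++YY#######.................+
  88.0 ####+.++++YYY####YYYYYYYYYYYY+####YYY++++++YY######Y.................+
  84.0 ####+.++++YYY####YYYYYYYYYYYY#####Y
[... 3502 characters left out ...]
........YYYYY####################YYYYYY+..+
-100.0 ###+...............................YYYYYYY################YYYYYYYY+..+
-104.0 ###+........................................+..+++++++++.............+
-108.0 ###+................................................++++++++++++++++++
block (16) [np.float64(16.5), np.float64(17.5), np.float64(17.9), np.float64(16.7)] beam (11) [np.float64(12.3), np.float64(12.7), np.float64(12.2), np.float64(12.4), np.float64(11.6)] jaw (11) [np.float64(12.4), np.float64(12.3)] blades (11) [np.float64(12.4), np.float64(12.3), np.float64(12.4)] foam(14) 5.4
grips(16) [np.float64(17.2), np.float64(16.5), np.float64(16.1), np.float64(15.9)] pivot(17) 18.3 jaws 7.9 13.4
```

Both tools lie closed and flat in their cut-outs. Next is the lid: I'll measure its angle and the free space behind it.

Emit:
nudge_tcp(motion="2 0 -3 0 0.6 | 4 0 -6 0 0.2 | 6 0 -8 0 0 | 6 0 -8 0 0")

```text
time_s: 29.38
position: [0.422, -0.2586, 0.2644]
ee_rot: [0.773, 0.634, 0.001, 0.001]
ft_force: [0.1, 0.5, 0.3]
width: 0.453
grasp_force: 0.0
```

Run:
```python
from h import *
for cam in("side","scene"):
    c,p,d=snap(cam,"l_"+cam)
    v,u=np.mgrid[0:480,0:640]
    P=(np.stack([u,v,np.ones_like(u)],-1)@np.linalg.inv(c["intrinsics"]).T*d[...,None]-c["t"])@c["R"]
    Q=Ro.from_euler("z",-CT).apply((P-[CX,CY,0])[d>0].reshape(-1,3))*1e3
    m=(abs(Q[:,1])<105)&(Q[:,2]>40)&(Q[:,2]<260)&(Q[:,0]>60)&(Q[:,0]<330)
    q=Q[m];print(cam,len(q))
    for z in range(50,260,20):
        k=abs(q[:,2]-z)<6
        if k.sum():
            h,e=np.histogram(q[k,0],np.arange(60,331,10));print(z,[(int(e[i]),int(h[i])) for i in range(len(h)) if h[i]>2])
rel([0.5,-.3,.2])
```

```text
side 3555
50 [(80, 58), (90, 52)]
70 [(90, 117)]
90 [(90, 104), (100, 5)]
110 [(90, 5), (100, 127)]
130 [(100, 127), (250, 38), (260, 39), (270, 31), (280, 5)]
150 [(100, 97), (250, 17), (260, 39), (270, 35), (280, 21)]
170 [(110, 166), (120, 51), (250, 9), (260, 47), (270, 33), (280, 36)]
190 [(100, 31), (110, 8), (260, 46), (270, 34), (280, 41), (290, 7)]
210 [(260, 42), (270, 45), (280, 30), (290, 16)]
230 [(260, 30), (270, 49), (280, 37), (290, 15)]
250 [(260, 19), (270, 49), (280, 43), (290, 27)]
scene 4930
50 [(80, 137), (90, 46), (310, 16), (320, 11)]
70 [(80, 41), (90, 146), (310, 19), (320, 11)]
90 [(80, 8), (90, 175), (100, 9), (310, 11), (320, 8)]
110 [(90, 111), (100, 88)]
130 [(90, 28), (100, 171), (110, 5), (240, 11), (250, 55), (260, 59), (270, 66), (280, 16)]
150 [(100, 163), (110, 32), (250, 34), (260, 63), (270, 62), (280, 43), (290, 7)]
170 [(100, 79), (110, 127), (120, 7), (250, 26), (260, 64), (270, 65), (280, 52), (290, 3)]
190 [(250, 11), (260, 65), (270, 70), (280, 65), (290, 12)]
210 [(250, 7), (260, 54), (270, 67), (280, 73), (290, 25)]
230 [(260, 45), (270, 57), (280, 75), (290, 36)]
250 [(250, 3), (260, 30), (270, 64), (280, 70), (290, 48), (300, 4)]
t 29.4833 pos [ 0.4206 -0.2611  0.2616] shift [-0.0224  0.0855  0.0616] toolx yaw 1.3721
```

Converted, 0.187 m is 18.7, 0.093 m is 9.3.

Emit:
nudge_tcp(motion="-0.5 3 -0.5 0 0 | -1 6.5 -1 0 0 | -1.5 10 -1 0 0 | -2 13.5 -1 0 0 | -2.5 16.5 -1 0 0 | -2.79 18.7 -1 0 0 | -2.79 18.7 0 0 0 | -2.79 18.7 3 0 0 | -2.79 18.7 6 0 0 | -2.79 18.7 8.5 0 0 | -2.79 18.7 9.3 0 0 | -2.79 18.7 9.3 0 0")

```text
time_s: 30.48
position: [0.5968, -0.3269, 0.1659]
ee_rot: [0.775, 0.632, -0.001, -0.002]
ft_force: [0.8, 0.4, 1.1]
width: -0.0
grasp_force: 0.0
```

Run:
```python
from h import *
o=bot.get_obs();print((Ro.from_euler("z",-CT).apply(o["position"]-[CX,CY,0])*1e3).round(1),o["qpos"].round(2),o["width"]);rel([.5,-.3,.2])
```

```text
[153.8  -1.8 165.9] [ 0.34  1.    0.3   1.13 -0.29  1.06  0.45] -0.0002766069874161619
t 30.4833 pos [ 0.5968 -0.3269  0.1659] shift [ 0.007  -0.1004 -0.0337] toolx yaw 1.3692
```

Emit:
nudge_tcp(motion="0 -1.4 -0.1 0 0 | 0 -2.6 -0.2 0 0 | 0 -3.9 -0.2 0 0 | 0 -5.1 -0.3 0 0 | 0 -6.4 -0.4 0 0 | 0 -7.8 -0.4 0 0 | 0 -9.2 -0.35 0 0")

```text
time_s: 31.07
position: [0.5078, -0.3092, 0.1736]
ee_rot: [0.775, 0.633, 0.0, 0.001]
ft_force: [1.6, -1.7, -1.1]
width: -0.002
grasp_force: 0.7
```

Run:
```python
from h import *
o=bot.get_obs();print((Ro.from_euler("z",-CT).apply(o["position"]-[CX,CY,0])*1e3).round(1),o["ft_force"].round(1))
c,p,d=snap("side","l2");v,u=np.mgrid[0:480,0:640]
P=(np.stack([u,v,np.ones_like(u)],-1)@np.linalg.inv(c["intrinsics"]).T*d[...,None]-c["t"])@c["R"]
Q=Ro.from_euler("z",-CT).apply((P-[CX,CY,0])[d>0].reshape(-1,3))*1e3
for z in range(50,200,20):
    q=Q[(abs(Q[:,2]-z)<6)&(Q[:,1]<-60)&(Q[:,1]>-109)&(Q[:,0]>-60)&(Q[:,0]<150)]
    if len(q)>3:print(z,np.percentile(q[:,0],[10,50,90]).round(),len(q))
```

```text
[ 63.   -2.2 173.6] [ 1.6 -1.7 -1.1]
50 [77. 85. 87.] 60
70 [71. 79. 81.] 72
90 [65. 72. 74.] 68
110 [59. 66. 69.] 89
130 [54. 61. 63.] 71
150 [47. 55. 57.] 85
170 [38. 44. 50.] 154
```

The manual's scale: shifts go in cm and turns go in units of 0.25 rad. Converting my numbers, 0.118 m is 11.8, 0.108 m is 10.8.

Emit:
nudge_tcp(motion="0 -1.5 0.7 0 0 | 0 -2.9 1.3 0 0 | 0 -4.3 2.1 0 0 | 0 -5.5 3 0 0 | 0 -6.6 4 0 0 | 0 -7.6 5.05 0 0 | 0 -8.4 6.2 0 0 | 0 -9.1 7.5 0 0 | 0 -9.7 8.7 0 0 | 0 -10.1 9.8 0 0 | 0 -10.4 10.8 0 0 | 0 -10.6 11.8 0 0")

```text
time_s: 32.12
position: [0.4045, -0.2883, 0.0544]
ee_rot: [0.775, 0.632, 0.0, 0.001]
ft_force: [0.2, 0.5, 0.7]
width: 0.0
grasp_force: 0.4
```

Emit:
nudge_tcp(motion="0 -0.1 0.5 0 0 | 0 -0.1 0.9 0 0")

```text
time_s: 32.28
position: [0.4033, -0.2879, 0.0452]
ee_rot: [0.775, 0.632, 0.0, 0.0]
ft_force: [-0.5, -0.2, 0.4]
width: 0.002
grasp_force: 0.4
```

Create lid.py:
```python
from h import *
import sys
o=bot.get_obs();print((Ro.from_euler("z",-CT).apply(o["position"]-[CX,CY,0])*1e3).round(1),o["ft_force"].round(1))
c,p,d=snap("side",sys.argv[1]);v,u=np.mgrid[0:480,0:640]
P=(np.stack([u,v,np.ones_like(u)],-1)@np.linalg.inv(c["intrinsics"]).T*d[...,None]-c["t"])@c["R"]
Q=Ro.from_euler("z",-CT).apply((P-[CX,CY,0])[d>0].reshape(-1,3))*1e3
for x in range(-75,90,15):
    q=Q[(abs(Q[:,0]-x)<4)&(Q[:,1]<-60)&(Q[:,1]>-105)&(Q[:,2]<80)]
    if len(q)>3:print(x,np.percentile(q[:,2],[50,90]).round(1),end="; ")
```

```bash
python3 lid.py l3
```

```text
[-43.6  -2.3  45.2] [-0.5 -0.2  0.4]
-75 [28.8 31.1]; -60 [28.3 30.1]; -45 [28.5 30.7]; -30 [28.1 30.3]; -15 [27.9 30.3]; 0 [28.6 30.8]; 15 [27.9 29.9]; 30 [28.  29.9]; 45 [28.8 30.8]; 60 [27.7 29.9]; 75 [27.6 30. ];
```

The lid lies flat at 28 mm. One firm press, then retreat.

Emit:
nudge_tcp(motion="0 0 0.15 0 0 | 0 0 0.3 0 0 | 0 0 0.3 0 0")

```text
time_s: 32.58
position: [0.4035, -0.288, 0.0445]
ee_rot: [0.775, 0.632, 0.0, 0.001]
ft_force: [-7.8, 4.6, 50.8]
width: -0.001
grasp_force: 25.0
```

Emit:
nudge_tcp(motion="0 0 -1 0 0 | 0 0 -4 0 0 | 0 0 -8 0 0 | 0 0 -12 0 0 | 0 0 -15 0 0 | 0 0 -15 0 0 | 0 0 -15 0 0")

```text
time_s: 33.17
position: [0.4039, -0.2877, 0.194]
ee_rot: [0.774, 0.633, 0.001, 0.002]
ft_force: [0.9, 0.0, -1.0]
width: 0.001
grasp_force: 0.0
```

```bash
python3 lid.py l4
```

```text
[-43.1  -2.  194. ] [ 0.9  0.  -1. ]
-75 [28.4 30.6]; -60 [27.9 29.5]; -45 [28.8 30.9]; -30 [27.7 30.3]; -15 [28.2 30.5]; 0 [28.3 30.5]; 15 [27.7 29.7]; 30 [28.  29.8]; 45 [28.8 30.9]; 60 [28.1 30. ]; 75 [28.  30.1];
```

```bash
python3 -c "
from cell import bot
print(bot.hand_in())"
```

```text
the job is handed in; nothing more can be done
None
```

I handed the job in at about 33 s. By my last camera checks, the caliper and pliers were shut and flat in their cut-outs before I closed the lid, and the lid sits flat at z 28 mm. I didn't re-measure the screwdriver, padlock and lock cylinder at the end, but no move went near them. The hand-in returned no verdict.

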